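# Lock the torch nozzles away in the dry-store drawer

### The job

Put every loose torch nozzle on the bench away in the locked store drawer. The key turns idly in its worn lock: turn it gently back and forth until the collar drops and it picks up the cam, then turn it to the green dot, swing the latch lever over its hump to open, and pull the drawer well out; with all the nozzles lying in it, push the drawer fully home, swing the lever back until it drops into its notch, and turn the key back to the red dot. Leave the other things on the bench where they are.

Things in the scene. Friction and masses are not known exactly. Their poses are not given: they have to be found in the camera images.
- nozzle_store: Steel drawer unit fixed on the bench, blue shell 200 (x) x 260 (y) x 90 mm high, light-grey drawer front. Origin: centre of its underside, on the bench. Its -x axis points out of the drawer front to the robot, +y to the robot's left, z up. On its flat top (90 mm up) stand a key lock at x, y = (-65, -75) mm and a cam latch at (-75, +70) mm.
- drawer_bar (a point): Middle of the drawer's aluminium bow handle: round bar 12 mm thick, 98 mm long along the unit's y, 68 mm above the bench, centre line 40 mm in front of the drawer front (12 mm thick, 256 mm wide, top 90 mm above the bench). Moves with the drawer.
- store_drawer (a joint): How far the drawer is pulled out along the unit's -x: 0 = fully home, 0.12 m = fully out. About 1.5 N of friction plus damping; stays where it is left. Lock cam and latch hook each hold it shut, with 4 mm of play.
- drawer_floor (a point): Centre of the drawer's rubber-lined floor, 15 mm above the bench; axes of the unit, moves with the drawer. The inside runs 93 mm to front and back (x), 116 mm to each side (y). Side walls 43 mm, front 75 mm above the floor. What lies behind the shell's front edge is roofed over. A catch 20 mm deep, 13 mm wide juts from the front's inside at y = -74 mm, 51 to 63 mm above the floor.
- key_grip (a point): Middle of the captive key's upright brass bow on the vertical lock axis, 143 mm above the bench: rounded, 46 mm wide (its x), 11 mm thick (its y), 34 mm tall. White line (pointer) at its -x end. It turns but does not come out or sink. Under it the collar, black with an orange band, 31 mm across, top 108 mm above the bench while up.
- lock_key (a joint): Key angle in the unit's frame, rad, anticlockwise from above, -0.8 to 1.3; 0 = pointer to the front, at the red dot (locked); 1.2 = at the green dot, to the right (open). Starts between 0.5 and 0.78. Turns idly (0.03 N m) until within 0.06 rad of the cam's unseen slot, itself between -0.55 and 0.4; then turns the cam both ways (0.1 N m, 0.15 rad play). Over 2 rad/s may skip the slot. Stays as left.
- lock_collar (a joint): How far the sprung collar under the key's bow has sunk, m: 0 = riding on the cam, key idle; 0.0055 = dropped into the cam's slot, key engaged. It drops by itself when the key lines up, held or not, and stays down. The lock frees the drawer with the collar down and the key beyond about 1.0 rad.
- latch_knob (a point): Middle of the latch lever's black knob: upright, round, 22 mm across, 34 mm tall, 52 mm from the latch's vertical axis, 138 mm above the bench when shut; the steel lever below it has its top 116 mm above the bench. Lever and the hook opposite turn and lift together.
- latch_handle (a joint): Lever angle, rad, anticlockwise from above: 0 = shut, lever pointing back (the unit's +x), hook down before the drawer's keeper; about 1.4 = open, lever pointing left (+y), resting in a shallow dip. Stops at 0 and 1.5. Either way it climbs the hump at 0.65 to 0.95 rad (up to 0.2 N m, 4 N at the knob); past the hump it drops to the nearer rest if let go.
- latch_lift (a joint): How far lever and hook are lifted by the cam, m: 0 at angle 0 (down in the low notch), then a ramp to about 0.0065 at 0.65 to 0.95 rad (hump), 0.003 from 1.25 rad on (open), each within 1 mm. A spring presses them down with 6 to 11 N.
- nozzle_a_mid (a point): Centre of a loose pale-brass torch nozzle, 19 x 78 x 19 mm, long along its y, lying on the bench with this point 9.5 mm up; 60 g. Two to four of nozzle_a to nozzle_d are there; the absent ones are None throughout.
- nozzle_b_mid (a point): Centre of a loose pale-brass torch nozzle, 19 x 78 x 19 mm, long along its y, lying on the bench with this point 9.5 mm up; 60 g. Two to four of nozzle_a to nozzle_d are there; the absent ones are None throughout.
- nozzle_c_mid (a point): Centre of a loose pale-brass torch nozzle, 19 x 78 x 19 mm, long along its y, lying on the bench with this point 9.5 mm up; 60 g. Two to four of nozzle_a to nozzle_d are there; the absent ones are None throughout.
- nozzle_d_mid (a point): Centre of a loose pale-brass torch nozzle, 19 x 78 x 19 mm, long along its y, lying on the bench with this point 9.5 mm up; 60 g. Two to four of nozzle_a to nozzle_d are there; the absent ones are None throughout.
- paste_pot_mid (a point): Bystander: centre of a dark-grey pot with a black lid, 60 mm across, 85 mm tall, standing on the bench. Not to be disturbed.
- tape_roll_mid (a point): Bystander: centre of a roll of grey tape, 103 mm across, 48 mm high, lying on the bench. Not to be disturbed.
- spring_clamp_mid (a point): Bystander: centre of a yellow and black spring clamp, 75 x 166 x 22 mm, lying on the bench. Not to be disturbed.

How it is judged:
On the way, in this order (a step that is already met when the one before it is completed fails the run):
1. the key has picked up the cam (collar down) and stands at the green dot (value of joint lock_collar above 0.0035 m and value of joint lock_key above 1.05 rad), for 0.2 s.
2. the latch is open and the drawer is pulled well out (value of joint latch_handle above 1 rad and value of joint store_drawer above 0.085 m), for 0.2 s.
3. every nozzle lies in the drawer (x of nozzle_a_mid in the frame of drawer_floor between -0.095 and 0.095 m and y of nozzle_a_mid in the frame of drawer_floor between -0.12 and 0.12 m and z of nozzle_a_mid in the frame of drawer_floor between 0 and 0.045 m and x of nozzle_b_mid in the frame of drawer_floor between -0.095 and 0.095 m and y of nozzle_b_mid in the frame of drawer_floor between -0.12 and 0.12 m and z of nozzle_b_mid in the frame of drawer_floor between 0 and 0.045 m and x of nozzle_c_mid in the frame of drawer_floor between -0.095 and 0.095 m and y of nozzle_c_mid in the frame of drawer_floor between -0.12 and 0.12 m and z of nozzle_c_mid in the frame of drawer_floor between 0 and 0.045 m and x of nozzle_d_mid in the frame of drawer_floor between -0.095 and 0.095 m and y of nozzle_d_mid in the frame of drawer_floor between -0.12 and 0.12 m and z of nozzle_d_mid in the frame of drawer_floor between 0 and 0.045 m), for 0.2 s.
At the end, for the whole second after the job is handed in: Every nozzle lies inside the drawer; the drawer is home within 4 mm; the latch lever is within 0.1 rad of shut and down in its notch (lifted less than 1.5 mm); the collar is still down and the key stands at the red dot within 0.3 rad (all of step 3 and value of joint store_drawer below 0.004 m and value of joint latch_handle below 0.1 rad and value of joint latch_lift below 0.0015 m and value of joint lock_collar above 0.0035 m and value of joint lock_key between -0.3 and 0.3 rad); the robot touches nothing.
It fails at once if a bystander (pot, tape roll, clamp) is moved by more than 30 mm (distance of any of paste_pot_mid, tape_roll_mid, spring_clamp_mid from where it was at the start of the episode above 0.03 m).
It fails at once if the key is whirled round (faster than 3 rad/s) instead of turned gently (velocity of joint lock_key above 3 rad/s or velocity of joint lock_key below -3 rad/s).
Of nozzle_a, nozzle_b, nozzle_c, nozzle_d only 2 to 4 are there at a start; the rules pass over those that are not, and their reading is None.
At some moment in a run one of nozzle_a, nozzle_b, nozzle_c, nozzle_d may be knocked a few centimetres aside while the robot is not near it.
Once in a run the grip may slacken for a moment while it holds something.
It also fails if it takes over 210 s, if anything falls off the work surface, if the arm or the gripper's body presses on something with over 40 N, if the wrist force passes 120 N, or if a joint passes its speed limit or range.

### The arm

A 6-joint arm with a two-finger parallel gripper is mounted at the origin on a cart in front of the work surface, level with it; the furniture and walls round the work are solid. World frame = base frame: x ahead of the robot, y to its left, z up, the work surface at z = 0. Lengths are in m, angles in rad, forces in N, time in s.
With the tool pointing down it reaches from about 0.25 to 0.725 m from the base axis. Payload 4 kg.
Tool frame: the origin (TCP) lies between the finger pads; the fingertips stand 11 mm ahead of it and the grasp point (between the pads) lies 8 mm behind it (bot.tip_extent is the distance from the TCP to the fingertips, in m); z points along the fingers, y is the line along which they close (so a half turn about z gives the same grasp; the last joint's range is limited). The gripper opens to 85 mm and grips with 20 to 120 N. Pads are 22 mm wide; open, the fingers measure 114 mm over their backs; the gripper's body (76 mm by 85 mm) begins 54 mm behind the grasp point. The pads swing forward as they close: fully open they stand 13 mm farther back than shut.
Start: joints at [-1.177, 0.241, 0.005, 1.335, 0, 1.571], TCP at [0.192, -0.462, 0.242] pointing down, gripper open.
Joint ranges: [-2.72, 2.72], [-1.05, 1.87], [-1.09, 1.28], [-1.99, 2.15], [-1.42, 1.44], [-3.14, 3.14]. Speed limits (rad/s): [2.79, 2.79, 3.14, 3.14, 3.14, 3.14].

### API

Orientations are given as a unit quaternion [x, y, z, w].
In Python, from workcell import bot gives the robot as it stands. The module is installed in compiled form; this text tells all that it offers.
- The arm moves only by the tool drive_tool, never from a script. Its argument "rows" is a list of rows, each an object of numbers: "dx", "dy", "dz": the shift along the tool's x, y, z in units of 50 mm (1.0 is 50 mm); "wx", "wy", "wz": the turn, a rotation vector about the tool's x, y, z in units of 5 degrees (1.0 is 5 degrees); "hand": the finger opening in mm, from 0 to 85.4. A call has 1 to 20 rows; each row is the pose to reach, as a shift and turn from the pose commanded when the call began, along the tool's axes at that moment; what a row does not reach only later rows make up. A row lasts 1/10 s, in which the tool goes at most 50 mm and 8.59 degrees, less where a joint would pass 70% of its speed; a pose out of reach is approached as far as the arm can. A call with a gripper value outside its range is refused whole. The fingers move at their own pace and stop on an object; the grip force is fixed at half the most. Time passes only in rows, so rows that repeat a pose let the fingers close. It gives the time, the measured TCP pose, the force, the opening and the grip force at its end, in the units of the state.
- bot.get_obs(): the state, without advancing time (a new reading comes with each control period).
- bot.camera(name): name is "scene" or "top"; returns the picture (420x560x3 uint8, red, green, blue); there is no depth.
- bot.get_calibration(name): a dict with "vfov" (degrees; the focal length in pixels is half the picture's height over the tangent of half this angle, whatever the lens; pixels are square), "cx", "cy" (the principal point, pixels), "origin" and "rotation" of the camera in the world. Camera axes: x right, y up, looking along -z (the intrinsics and any distortion apply to the point x, -y, -z); pixel columns grow to the right and rows downward; lengths in m; the calibration is good to about 2 mm. A picture is of the moment at which its call begins. get_calibration takes no time and is no camera call.
- bot.job_done(): hands the job in; it is judged then, once.
Trained networks look in the newest picture that a camera, given by its name, has taken for a name from the list of things; names that differ only in an ending like _2 or _b are one class to them, and where a whole thing is asked for, a point or a joint stands for the part that bears it (a point fixed in the world has none). Each returns a list of dicts, best first, with "score" (0 to 1); they miss things now and then, are a little off and sometimes report something else, mostly with a low value. They report only what shows in the picture. A call takes as long as a camera call.
- bot.look_for(camera, thing): "extent" ([centre column, centre row, width, height] in pixels, round what is visible of it).
- bot.outline_of(camera, thing): "region" (420x560 bool, what is visible of it) and "extent" ([centre column, centre row, width, height] in pixels, round what is visible of it).
The state is a dict: "clock": time; "joint_pos": joint angles; "joint_vel": joint speeds; "tau": joint torques, N m; "eef_pos": TCP position; "tool_rot": TCP orientation; "ft_force": force on the tool from outside, world axes, zero at the start; "ft_torque": the same for the moment, N m; "grip_width": finger opening in m; "grasp_force": force on a finger pad.
Only numpy, scipy, OpenCV 4.12 (cv2) and the standard library are available. Lean on these libraries where they do the work, as an engineer would, in place of code of your own. Each camera call takes 0.05 s, during which the arm holds its last target. There are 200 camera calls.

## Working session

There is one attempt and no reset: what is moved stays moved. The work goes in short steps, Python scripts to look and compute and a tool call to move; the robot and the scene stay as the last step left them, time stands still between calls to the robot, and variables do not carry over. Pictures are saved under pics/ and viewed, at most 14 in all, crops included, and the job is handed in when it is done.

Besides the shell and the picture viewer there is one more tool, called after "Request:" as a command line: name --argument value ..., lists and objects as JSON in quotes. drive_tool: Moves the arm, as the interface text tells. Its arguments: {"type":"object","properties":{"rows":{"type":"array","items":{"type":"object","properties":{"dx":{"type":"number"},"dy":{"type":"number"},"dz":{"type":"number"},"wx":{"type":"number"},"wy":{"type":"number"},"wz":{"type":"number"},"hand":{"type":"number"}}}}},"required":["rows"]}

```bash
mkdir -p pics; cat > h.py <<'E'
import numpy as np, cv2
from workcell import bot
from scipy.spatial.transform import Rotation as R
def snap(n,f):
    im=bot.camera(n); cv2.imwrite('pics/'+f,cv2.cvtColor(im,cv2.COLOR_RGB2BGR)); return im
def K(n):
    c=bot.get_calibration(n); f=210/np.tan(np.radians(c['vfov'])/2); return c,f
def Rm(c):
    r=np.array(c['rotation'],float); return r if r.shape==(3,3) else R.from_quat(r).as_matrix()
def ray(n,u,v):
    c,f=K(n); d=Rm(c)@np.array([(u-c['cx'])/f,-(v-c['cy'])/f,-1]); return np.array(c['origin']),d
def onz(n,u,v,z):
    o,d=ray(n,u,v); return o+d*(z-o[2])/d[2]
def proj(n,p):
    c,f=K(n); q=Rm(c).T@(np.array(p)-c['origin']); return c['cx']+f*q[0]/-q[2], c['cy']-f*q[1]/-q[2]
def tri(a,b):
    (o1,d1),(o2,d2)=ray(*a),ray(*b); d1/=np.linalg.norm(d1); d2/=np.linalg.norm(d2)
    s=np.linalg.lstsq(np.c_[d1,-d2],o2-o1,rcond=None)[0]; p,q=o1+s[0]*d1,o2+s[1]*d2
    return (p+q)/2,np.linalg.norm(p-q)
def go(tx,ty,tz,yaw=None):
    "shift in tool units from measured pose to world target; yaw = desired world angle of closing axis"
    o=bot.get_obs(); r=R.from_quat(o['tool_rot']); d=r.inv().apply(np.array([tx,ty,tz])-o['eef_pos'])/0.05
    s=dict(d=np.round(d,2))
    if yaw is not None:
        y=r.apply([0,1,0]); cur=np.arctan2(y[1],y[0]); e=(yaw-cur+np.pi/2)%np.pi-np.pi/2
        s['wz']=round(float(-np.degrees(e)/5),2)
    return s
E
python3 - <<'E'
from h import *
for n in('scene','top'):
    snap(n,n+'0.png'); c=bot.get_calibration(n); print(n,c)
    for t in ['nozzle_store','drawer_bar','key_grip','lock_collar','latch_knob','nozzle_a_mid','paste_pot_mid','tape_roll_mid','spring_clamp_mid']:
        print(t,[(np.round(x['extent']).astype(int).tolist(),round(x['score'],2)) for x in bot.look_for(n,t)][:6])
print(bot.get_obs())
E
```

```text
scene {'vfov': 45.72720570417871, 'cx': 277.6313446269837, 'cy': 205.9748761929468, 'origin': array([-0.03140051,  0.80287095,  0.96547239]), 'rotation': array([-0.1357497 ,  0.40281085,  0.85948825, -0.28389325])}
nozzle_store [([254, 203, 115, 90], 0.96), ([174, 246, 27, 33], 0.61)]
drawer_bar [([283, 212, 59, 66], 0.9)]
key_grip [([290, 170, 16, 18], 0.62)]
lock_collar [([290, 179, 10, 6], 0.53)]
latch_knob [([258, 195, 36, 35], 0.76)]
nozzle_a_mid [([201, 297, 30, 12], 0.5)]
paste_pot_mid [([176, 245, 26, 36], 0.88)]
tape_roll_mid [([148, 294, 50, 45], 0.97)]
spring_clamp_mid [([368, 173, 54, 12], 0.84)]
top {'vfov': 48.09730104317547, 'cx': 276.7823678346964, 'cy': 211.13576758801275, 'origin': array([-0.19896925, -0.05480598,  1.45957326]), 'rotation': array([ 0.1923748 , -0.18729117, -0.67704732,  0.68521593])}
nozzle_store [([269, 202, 8, 32], 0.74), ([289, 225, 78, 20], 0.66), ([290, 201, 84, 68], 0.57)]
drawer_bar [([289, 224, 74, 24], 0.76), ([268, 201, 7, 31], 0.27)]
key_grip []
lock_collar []
latch_knob [([386, 247, 31, 24], 0.68), ([268, 204, 13, 35], 0.61)]
nozzle_a_mi
[... 162 characters left out ...]
)]
{'clock': 1.0, 'joint_pos': array([-1.17703172e+00,  2.40574149e-01,  5.00593466e-03,  1.33521178e+00,
       -2.65062360e-06,  1.57081884e+00]), 'joint_vel': array([-0.00032045, -0.001125  , -0.00158079, -0.00031518, -0.00042389,
        0.00155831]), 'tau': array([-2.12077689e-04, -3.72214866e+01,  2.52697259e+01,  1.16968433e-03,
        2.49710320e-05, -6.19150256e-06]), 'eef_pos': array([ 0.1918322 , -0.46173377,  0.24232166]), 'tool_rot': array([9.80683407e-01, 1.95601779e-01, 2.98124539e-07, 8.26931993e-06]), 'ft_force': array([ 0.38224668, -0.36541163,  0.68719291]), 'ft_torque': array([ 0.01355209, -0.01851908,  0.01828442]), 'grasp_force': 0.0, 'grip_width': 0.08517358958779404}
```

```bash
python3 - <<'E'
import cv2
a=cv2.imread('pics/scene0.png');b=cv2.imread('pics/top0.png')
cv2.imwrite('pics/s1.png',cv2.resize(a[130:350,110:410],(800,587),interpolation=cv2.INTER_CUBIC))
cv2.imwrite('pics/t1.png',cv2.resize(b[120:330,130:420],(800,579),interpolation=cv2.INTER_CUBIC))
E
```

```text
(no output)
```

View pics/s1.png

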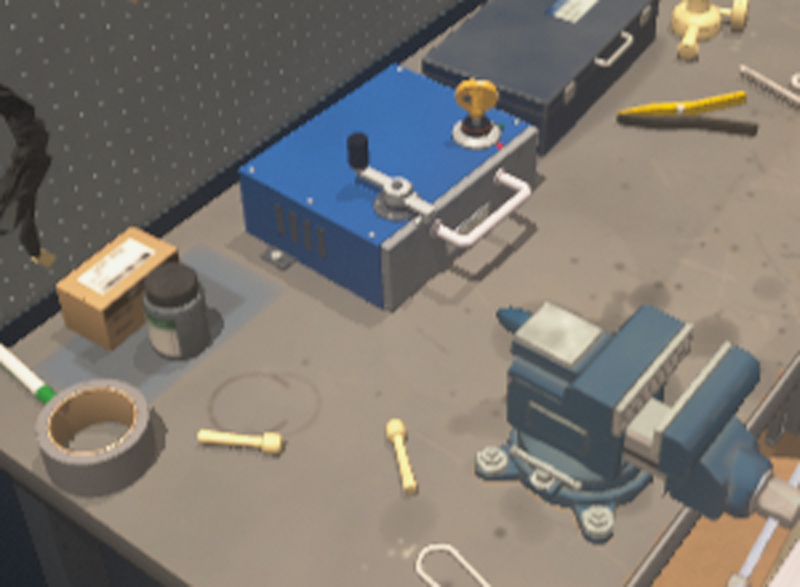

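View pics/t1.png

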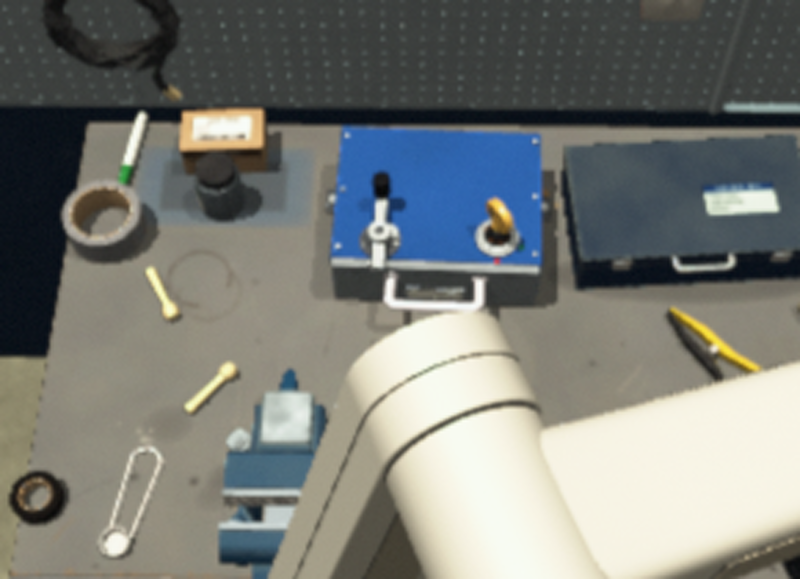

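The scene view shows two nozzles (crop 240,441 and 402,455), the unit with lever and key, and a vise in the middle foreground. The top view shows the same, partly hidden by the arm.

```bash
python3 - <<'E'
from h import *
S=lambda u,v:('scene',u/2.6667+110,v/2.6667+130)
T=lambda u,v:('top',u/2.7586+130,v/2.7586+120)
for nm,s,t,z in [('BL',(242,170),(340,128),.09),('BR',(400,68),(542,135),.09),('FL',(385,247),(333,263),.09),('FR',(536,130),(541,264),.09),
 ('barL',(443,237),(389,304),.068),('barR',(525,190),(481,304),.068),('knobtop',(357,137),(381,177),.155),('latchaxis',(397,188),(380,232),.12),
 ('bow',(477,97),(500,212),.143),('collar',(477,127),(497,240),.105),
 ('n1 end',(203,437),(150,270),.0095),('n1 head',(275,443),(172,312),.0095),('n2 head',(396,428),(230,370),.0095),('n2 tail',(408,487),(190,408),.0095),
 ('pot top',(172,284),(217,170),.085),('visejaw',(560,335),(288,410),.12),('vise tip',(500,312),(289,375),.1)]:
    p,e=tri(S(*s),T(*t)); print(nm,np.round(p,3),round(e,3),'z-fixed S',np.round(onz(*S(*s),z)[:2],3),'T',np.round(onz(*T(*t),z)[:2],3))
E
```

```text
BL [0.81  0.048 0.094] 0.005 z-fixed S [0.81  0.045] T [0.816 0.049]
BR [ 0.807 -0.216  0.084] 0.009 z-fixed S [ 0.795 -0.207] T [ 0.808 -0.215]
FL [0.612 0.049 0.088] 0.0 z-fixed S [0.61  0.051] T [0.611 0.049]
FR [ 0.608 -0.206  0.087] 0.012 z-fixed S [ 0.598 -0.2  ] T [ 0.612 -0.206]
barL [ 0.581 -0.018  0.061] 0.019 z-fixed S [ 0.588 -0.015] T [ 0.567 -0.02 ]
barR [ 0.568 -0.133  0.064] 0.003 z-fixed S [ 0.563 -0.128] T [ 0.568 -0.132]
knobtop [ 0.694 -0.009  0.154] 0.003 z-fixed S [ 0.691 -0.008] T [ 0.695 -0.009]
latchaxis [ 0.642 -0.008  0.112] 0.001 z-fixed S [ 0.635 -0.   ] T [ 0.638 -0.008]
bow [ 0.649 -0.154  0.142] 0.008 z-fixed S [ 0.644 -0.151] T [ 0.653 -0.153]
collar [ 0.642 -0.152  0.102] 0.004 z-fixed S [ 0.642 -0.149] T [ 0.637 -0.152]
n1 end [0.641 0.291 0.011] 0.006 z-fixed S [0.639 0.29 ] T [0.646 0.292]
n1 head [0.581 0.256 0.011] 0.003 z-fixed S [0.58  0.256] T [0.584 0.257]
n2 head [0.502 0.176 0.011] 0.002 z-fixed S [0.501 0.175] T [0.503 0.176]
n2 tail [0.452 0.221 0.008] 0.001 z-fixed S [0.45  0.223] T [0.452 0.221]
pot top [0.755 0.206 0.077] 0.003 z-fixed S [0.746 0.211] T [0.751 0.205]
visejaw [0.388 0.087 0.135] 0.011 z-fixed S [0.389 0.077] T [0.401 0.089]
vise tip [0.443 0.09  0.127] 0.003 z-fixed S [0.46  0.067] T [0.454 0.093]
```

```bash
python3 - <<'E'
from h import *
from scipy.optimize import least_squares
a=cv2.imread('pics/scene0.png');b=cv2.imread('pics/top0.png')
x0,y0=0.712,-0.078
pts=dict(key=(-.065,-.075,.143),keytop=(-.065,-.075,.160),col=(-.065,-.075,.108),lat=(-.075,.07,.116),kb=(-.023,.07,.155),FL=(-.1,.13,.09),FR=(-.1,-.13,.09),BL=(.1,.13,.09),BR=(.1,-.13,.09),b1=(-.152,0,.068),b0=(-.14,0,.068))
out=[]
for n,im,(u0,v0,w,h) in(('scene',a,(195,145,130,110)),('top',b,(240,155,100,84.6))):
    k=400/w; c=cv2.resize(im[int(v0):int(v0+h),u0:u0+w],None,fx=k,fy=k,interpolation=cv2.INTER_CUBIC)
    for nm,(x,y,z) in pts.items():
        u,v=proj(n,(x0+x,y0+y,z)); p=(int((u-u0+.5)*k),int((v-v0+.5)*k)); cv2.drawMarker(c,p,(0,255,0),0,10,1); 
    out.append(c)
h=min(o.shape[0] for o in out); cv2.imwrite('pics/c2.png',np.hstack([o[:h] for o in out])); print(out[0].shape,out[1].shape)
E
```

```text
(338, 400, 3) (336, 400, 3)
```

View pics/c2.png

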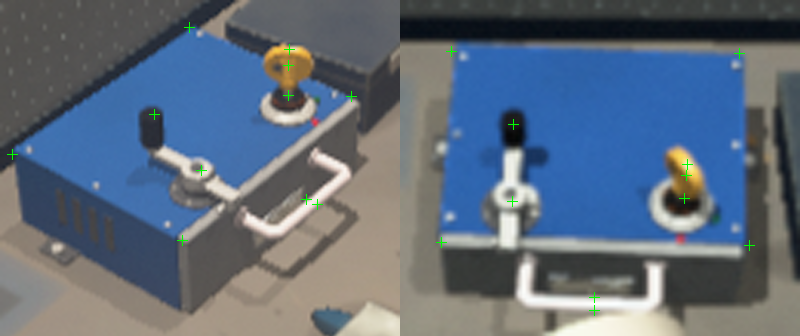

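The overlaid model with the unit's origin at (0.712, -0.078) and yaw 0 fits both views to within 2–4 mm. That puts the key at about (0.647, -0.152), at an angle of about 0.6 rad.

```bash
python3 - <<'E'
from h import *
print(go(.647,-.152,.235,.62+np.pi/2))
E
```

```text
{'d': array([10.78, -2.23,  0.15]), 'wz': -2.59}
```

Request:
drive_tool --rows '[{"dx": 5,"dy": -1,"dz": 0.1,"wz": -1.3,"hand": 60},{"dx": 10.78,"dy": -2.23,"dz": 0.15,"wz": -2.6,"hand": 60},{"dx": 10.78,"dy": -2.23,"dz": 0.15,"wz": -2.6,"hand": 60},{"dx": 10.78,"dy": -2.23,"dz": 0.15,"wz": -2.6,"hand": 60},{"dx": 10.78,"dy": -2.23,"dz": 0.15,"wz": -2.6,"hand": 60},{"dx": 10.78,"dy": -2.23,"dz": 0.15,"wz": -2.6,"hand": 60},{"dx": 10.78,"dy": -2.23,"dz": 0.15,"wz": -2.6,"hand": 60},{"dx": 10.78,"dy": -2.23,"dz": 0.15,"wz": -2.6,"hand": 60},{"dx": 10.78,"dy": -2.23,"dz": 0.15,"wz": -2.6,"hand": 60},{"dx": 10.78,"dy": -2.23,"dz": 0.15,"wz": -2.6,"hand": 60},{"dx": 10.78,"dy": -2.23,"dz": 0.15,"wz": -2.6,"hand": 60},{"dx": 10.78,"dy": -2.23,"dz": 0.15,"wz": -2.6,"hand": 60},{"dx": 10.78,"dy": -2.23,"dz": 0.15,"wz": -2.6,"hand": 60},{"dx": 10.78,"dy": -2.23,"dz": 0.15,"wz": -2.6,"hand": 60}]'

```text
invalid input at $.rows[0]: expected keys dx, dy, dz, wx, wy, wz, hand
```

```bash
python3 - <<'E'
from h import *
o=bot.get_obs(); print(o['clock'],o['eef_pos'],o['joint_pos'],o['ft_force'],go(.647,-.152,.137,.62+np.pi/2))
a=snap('scene','s3.png'); b=snap('top','t3.png')
for n in('scene','top'):
    for t in['nozzle_a_mid','key_grip']: print(n,t,[(np.round(x['extent']).astype(int).tolist(),round(x['score'],2)) for x in bot.look_for(n,t)])
c=cv2.imread('pics/s3.png');d=cv2.imread('pics/t3.png')
cv2.imwrite('pics/c3.png',np.hstack([cv2.resize(c[50:410,50:450],(400,360)),cv2.resize(d[110:400,130:480],(400,331))[:331] if 0 else cv2.resize(d[110:400,120:442],(400,360))]))
E
```

```text
1.0 [ 0.1918322  -0.46173377  0.24232166] [-1.17703172e+00  2.40574149e-01  5.00593466e-03  1.33521178e+00
 -2.65062360e-06  1.57081884e+00] [ 0.38224668 -0.36541163  0.68719291] {'d': array([10.78, -2.23,  2.11]), 'wz': -2.59}
scene nozzle_a_mid [([200, 296, 30, 14], 0.6), ([287, 177, 11, 9], 0.31)]
scene key_grip [([288, 169, 17, 21], 0.62)]
top nozzle_a_mid [([190, 227, 11, 20], 0.61)]
top key_grip []
```

View pics/c3.png

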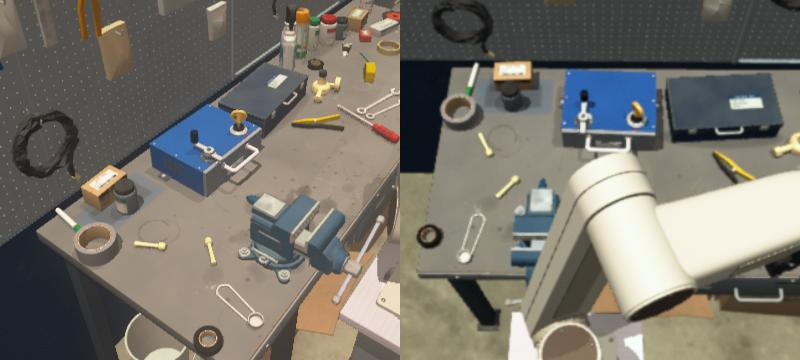

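Two nozzles are visible, in the same places as before. The move was refused because every row needs all seven keys, so I'm resending it.

Request:
drive_tool --rows '[{"dx": 10.78,"dy": -2.23,"dz": 0.15,"wx": 0,"wy": 0,"wz": -2.6,"hand": 60},{"dx": 10.78,"dy": -2.23,"dz": 0.15,"wx": 0,"wy": 0,"wz": -2.6,"hand": 60},{"dx": 10.78,"dy": -2.23,"dz": 0.15,"wx": 0,"wy": 0,"wz": -2.6,"hand": 60},{"dx": 10.78,"dy": -2.23,"dz": 0.15,"wx": 0,"wy": 0,"wz": -2.6,"hand": 60},{"dx": 10.78,"dy": -2.23,"dz": 0.15,"wx": 0,"wy": 0,"wz": -2.6,"hand": 60},{"dx": 10.78,"dy": -2.23,"dz": 0.15,"wx": 0,"wy": 0,"wz": -2.6,"hand": 60},{"dx": 10.78,"dy": -2.23,"dz": 0.15,"wx": 0,"wy": 0,"wz": -2.6,"hand": 60},{"dx": 10.78,"dy": -2.23,"dz": 0.15,"wx": 0,"wy": 0,"wz": -2.6,"hand": 60},{"dx": 10.78,"dy": -2.23,"dz": 0.15,"wx": 0,"wy": 0,"wz": -2.6,"hand": 60},{"dx": 10.78,"dy": -2.23,"dz": 0.15,"wx": 0,"wy": 0,"wz": -2.6,"hand": 60},{"dx": 10.78,"dy": -2.23,"dz": 0.15,"wx": 0,"wy": 0,"wz": -2.6,"hand": 60},{"dx": 10.78,"dy": -2.23,"dz": 0.15,"wx": 0,"wy": 0,"wz": -2.6,"hand": 60},{"dx": 10.78,"dy": -2.23,"dz": 0.15,"wx": 0,"wy": 0,"wz": -2.6,"hand": 60},{"dx": 10.78,"dy": -2.23,"dz": 0.15,"wx": 0,"wy": 0,"wz": -2.6,"hand": 60}]'

```text
clock: 2.7
eef_pos: [0.6461, -0.1525, 0.2347]
tool_rot: [0.952, 0.305, -0.0, -0.0]
ft_force: [0.3, -0.7, -0.1]
grip_width: 0.0596
grasp_force: 0.0
```

```bash
python3 - <<'E'
from h import *
o=bot.get_obs(); print(o['clock'],o['eef_pos'],o['joint_pos'],o['ft_force'],go(.647,-.152,.137,.62+np.pi/2))
a=snap('scene','s3.png'); b=snap('top','t3.png')
c=cv2.imread('pics/s3.png');d=cv2.imread('pics/t3.png')
cv2.imwrite('pics/c3.png',np.hstack([cv2.resize(c[130:350,150:350],(400,440)),cv2.resize(d[110:400,120:384],(400,440))]))
E
```

```text
2.7 [ 0.64607402 -0.15247478  0.23468471] [-2.31596267e-01  5.87311960e-01  5.08717886e-01  1.49308434e+00
 -3.74625390e-04  2.28991057e+00] [ 0.29636148 -0.66829882 -0.11057335] {'d': array([0.02, 0.  , 1.95]), 'wz': 0.0}
```

View pics/c3.png

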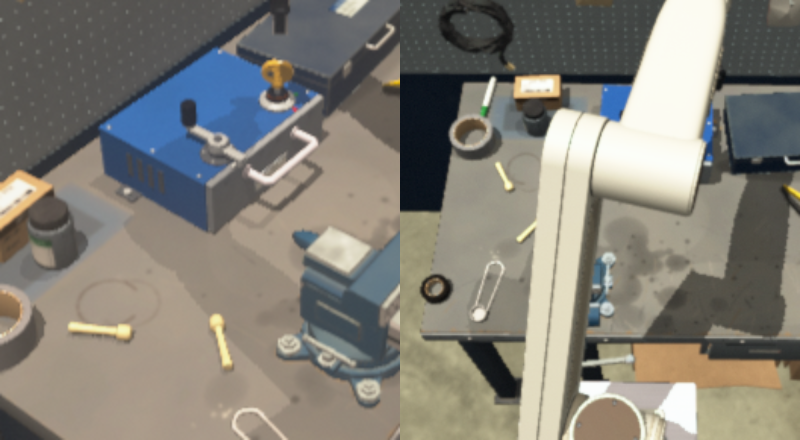

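The key is still free and nothing else is on the bench. Joint 6 (2.29) would run out at negative key angles, so I turn the wrist half a turn, which gives the same grasp.

Request:
drive_tool --rows '[{"dx": 0,"dy": 0,"dz": 0,"wx": 0,"wy": 0,"wz": -1.7,"hand": 60},{"dx": 0,"dy": 0,"dz": 0,"wx": 0,"wy": 0,"wz": -3.4,"hand": 60},{"dx": 0,"dy": 0,"dz": 0,"wx": 0,"wy": 0,"wz": -5.1,"hand": 60},{"dx": 0,"dy": 0,"dz": 0,"wx": 0,"wy": 0,"wz": -6.8,"hand": 60},{"dx": 0,"dy": 0,"dz": 0,"wx": 0,"wy": 0,"wz": -8.5,"hand": 60},{"dx": 0,"dy": 0,"dz": 0,"wx": 0,"wy": 0,"wz": -10.2,"hand": 60},{"dx": 0,"dy": 0,"dz": 0,"wx": 0,"wy": 0,"wz": -11.9,"hand": 60},{"dx": 0,"dy": 0,"dz": 0,"wx": 0,"wy": 0,"wz": -13.6,"hand": 60},{"dx": 0,"dy": 0,"dz": 0,"wx": 0,"wy": 0,"wz": -15.3,"hand": 60},{"dx": 0,"dy": 0,"dz": 0,"wx": 0,"wy": 0,"wz": -17,"hand": 60},{"dx": 0,"dy": 0,"dz": 0,"wx": 0,"wy": 0,"wz": -18,"hand": 60},{"dx": 0,"dy": 0,"dz": 0,"wx": 0,"wy": 0,"wz": -18,"hand": 60}]'

```text
clock: 4.0
eef_pos: [0.646, -0.1533, 0.236]
tool_rot: [0.458, 0.889, 0.0, 0.001]
ft_force: [0.0, -0.9, 0.6]
grip_width: 0.0599
grasp_force: 0.0
```

Request:
drive_tool --rows '[{"dx": 0,"dy": 0,"dz": 0,"wx": 0,"wy": 0,"wz": -1.7,"hand": 60},{"dx": 0,"dy": 0,"dz": 0,"wx": 0,"wy": 0,"wz": -3.4,"hand": 60},{"dx": 0,"dy": 0,"dz": 0,"wx": 0,"wy": 0,"wz": -5.1,"hand": 60},{"dx": 0,"dy": 0,"dz": 0,"wx": 0,"wy": 0,"wz": -6.8,"hand": 60},{"dx": 0,"dy": 0,"dz": 0,"wx": 0,"wy": 0,"wz": -8.5,"hand": 60},{"dx": 0,"dy": 0,"dz": 0,"wx": 0,"wy": 0,"wz": -10.2,"hand": 60},{"dx": 0,"dy": 0,"dz": 0,"wx": 0,"wy": 0,"wz": -11.9,"hand": 60},{"dx": 0,"dy": 0,"dz": 0,"wx": 0,"wy": 0,"wz": -13.6,"hand": 60},{"dx": 0,"dy": 0,"dz": 0,"wx": 0,"wy": 0,"wz": -15.3,"hand": 60},{"dx": 0,"dy": 0,"dz": 0,"wx": 0,"wy": 0,"wz": -17,"hand": 60},{"dx": 0,"dy": 0,"dz": 0,"wx": 0,"wy": 0,"wz": -18,"hand": 60},{"dx": 0,"dy": 0,"dz": 0,"wx": 0,"wy": 0,"wz": -18,"hand": 60}]'

```text
clock: 5.2
eef_pos: [0.6463, -0.1528, 0.2355]
tool_rot: [-0.304, 0.953, -0.0, 0.0]
ft_force: [-0.2, 0.1, -0.1]
grip_width: 0.0601
grasp_force: 0.0
```

Request:
drive_tool --rows '[{"dx": 0,"dy": 0,"dz": 0.6,"wx": 0,"wy": 0,"wz": 0,"hand": 60},{"dx": 0,"dy": 0,"dz": 1.2,"wx": 0,"wy": 0,"wz": 0,"hand": 60},{"dx": 0,"dy": 0,"dz": 1.6,"wx": 0,"wy": 0,"wz": 0,"hand": 60},{"dx": 0,"dy": 0,"dz": 1.9,"wx": 0,"wy": 0,"wz": 0,"hand": 60},{"dx": 0,"dy": 0,"dz": 1.9,"wx": 0,"wy": 0,"wz": 0,"hand": 60},{"dx": 0,"dy": 0,"dz": 1.9,"wx": 0,"wy": 0,"wz": 0,"hand": 60}]'

```text
clock: 5.8
eef_pos: [0.6467, -0.1524, 0.1403]
tool_rot: [-0.304, 0.953, -0.0, 0.0]
ft_force: [-0.3, -0.5, 1.1]
grip_width: 0.0602
grasp_force: 0.0
```

```bash
python3 - <<'E'
from h import *
o=bot.get_obs(); print(o['clock'],o['eef_pos'],o['joint_pos'],o['ft_force'],go(.647,-.152,.137,.62+np.pi/2))
snap('scene','s4.png')
c=cv2.imread('pics/s4.png'); cv2.imwrite('pics/c4.png',cv2.resize(c[120:220,220:340],(720,600),interpolation=cv2.INTER_CUBIC))
E
```

```text
5.8 [ 0.64665204 -0.15235446  0.14031983] [-2.31380443e-01  6.22871759e-01  3.25215690e-01  1.27302368e+00
 -1.08595340e-05 -8.49679466e-01] [-0.34297207 -0.47427927  1.07642856] {'d': array([-0.01,  0.  ,  0.07]), 'wz': -0.02}
```

View pics/c4.png

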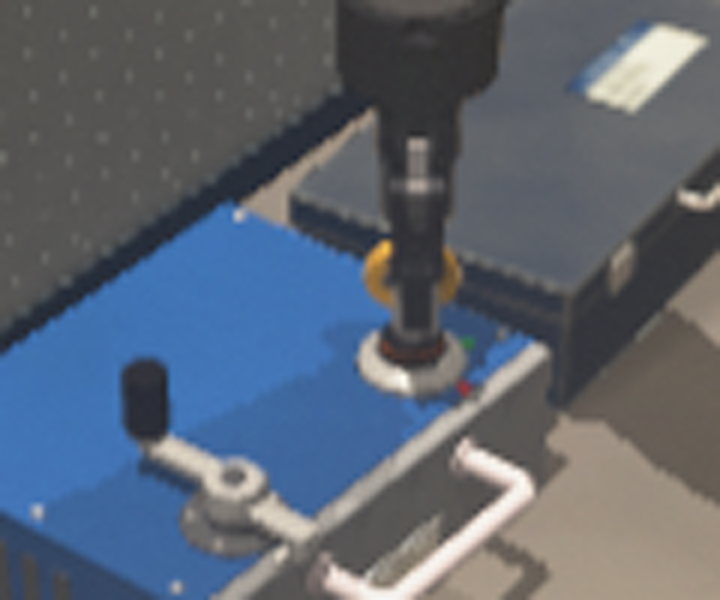

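The bow sits centred between the fingers in the scene view (crop 415,275). I close on it.

Request:
drive_tool --rows '[{"dx": 0,"dy": 0,"dz": 0,"wx": 0,"wy": 0,"wz": 0,"hand": 8},{"dx": 0,"dy": 0,"dz": 0,"wx": 0,"wy": 0,"wz": 0,"hand": 8},{"dx": 0,"dy": 0,"dz": 0,"wx": 0,"wy": 0,"wz": 0,"hand": 8},{"dx": 0,"dy": 0,"dz": 0,"wx": 0,"wy": 0,"wz": 0,"hand": 8},{"dx": 0,"dy": 0,"dz": 0,"wx": 0,"wy": 0,"wz": 0,"hand": 8},{"dx": 0,"dy": 0,"dz": 0,"wx": 0,"wy": 0,"wz": 0,"hand": 8},{"dx": 0,"dy": 0,"dz": 0,"wx": 0,"wy": 0,"wz": 0,"hand": 8},{"dx": 0,"dy": 0,"dz": 0,"wx": 0,"wy": 0,"wz": 0,"hand": 8}]'

```text
clock: 6.65
eef_pos: [0.6472, -0.1521, 0.1406]
tool_rot: [-0.305, 0.952, -0.0, 0.001]
ft_force: [-0.5, -0.5, 5.2]
grip_width: 0.0098
grasp_force: 59.3
```

```bash
python3 - <<'E'
from h import *
o=bot.get_obs(); print(o['eef_pos'],o['ft_force'],o['ft_torque'],o['grip_width'],o['grasp_force'])
E
```

```text
[ 0.64723828 -0.15212935  0.14062318] [-0.54203644 -0.474217    5.17535455] [-0.11068105  0.13102714 -0.02921044] 0.009785938817685117 59.33557569980621
```

Request:
drive_tool --rows '[{"dx": 0,"dy": 0,"dz": 0,"wx": 0,"wy": 0,"wz": 0.8,"hand": 8},{"dx": 0,"dy": 0,"dz": 0,"wx": 0,"wy": 0,"wz": 1.6,"hand": 8},{"dx": 0,"dy": 0,"dz": 0,"wx": 0,"wy": 0,"wz": 2.4,"hand": 8},{"dx": 0,"dy": 0,"dz": 0,"wx": 0,"wy": 0,"wz": 3.2,"hand": 8},{"dx": 0,"dy": 0,"dz": 0,"wx": 0,"wy": 0,"wz": 4,"hand": 8},{"dx": 0,"dy": 0,"dz": 0,"wx": 0,"wy": 0,"wz": 4.8,"hand": 8},{"dx": 0,"dy": 0,"dz": 0,"wx": 0,"wy": 0,"wz": 5.6,"hand": 8},{"dx": 0,"dy": 0,"dz": 0,"wx": 0,"wy": 0,"wz": 6.4,"hand": 8},{"dx": 0,"dy": 0,"dz": 0,"wx": 0,"wy": 0,"wz": 7.2,"hand": 8},{"dx": 0,"dy": 0,"dz": 0,"wx": 0,"wy": 0,"wz": 8,"hand": 8},{"dx": 0,"dy": 0,"dz": 0,"wx": 0,"wy": 0,"wz": 8.8,"hand": 8},{"dx": 0,"dy": 0,"dz": 0,"wx": 0,"wy": 0,"wz": 9.6,"hand": 8},{"dx": 0,"dy": 0,"dz": 0,"wx": 0,"wy": 0,"wz": 10.4,"hand": 8},{"dx": 0,"dy": 0,"dz": 0,"wx": 0,"wy": 0,"wz": 11.2,"hand": 8},{"dx": 0,"dy": 0,"dz": 0,"wx": 0,"wy": 0,"wz": 12,"hand": 8},{"dx": 0,"dy": 0,"dz": 0,"wx": 0,"wy": 0,"wz": 12.8,"hand": 8},{"dx": 0,"dy": 0,"dz": 0,"wx": 0,"wy": 0,"wz": 13.6,"hand": 8},{"dx": 0,"dy": 0,"dz": 0,"wx": 0,"wy": 0,"wz": 14.4,"hand": 8},{"dx": 0,"dy": 0,"dz": 0,"wx": 0,"wy": 0,"wz": 14.4,"hand": 8}]'

```text
clock: 8.55
eef_pos: [0.6473, -0.1509, 0.1406]
tool_rot: [0.313, 0.95, 0.001, 0.0]
ft_force: [-0.0, 2.8, 4.9]
grip_width: 0.0101
grasp_force: 58.9
```

```bash
python3 - <<'E'
from h import *
o=bot.get_obs(); print(o['eef_pos'],o['ft_force'],o['ft_torque'],o['grip_width'],o['grasp_force'],o['joint_pos'][5])
snap('scene','s5.png')
c=cv2.imread('pics/s5.png'); d=cv2.imread('pics/s4.png'); cv2.imwrite('pics/c5.png',np.hstack([cv2.resize(x[150:200,260:325],(400,308),interpolation=cv2.INTER_CUBIC) for x in (d,c)]))
E
```

```text
[ 0.64727993 -0.15089289  0.14060854] [-0.04254833  2.84016867  4.87413913] [0.37563955 0.10239469 0.02529187] 0.010121838455222508 58.885899782180786 0.40630148509283875
```

View pics/c5.png

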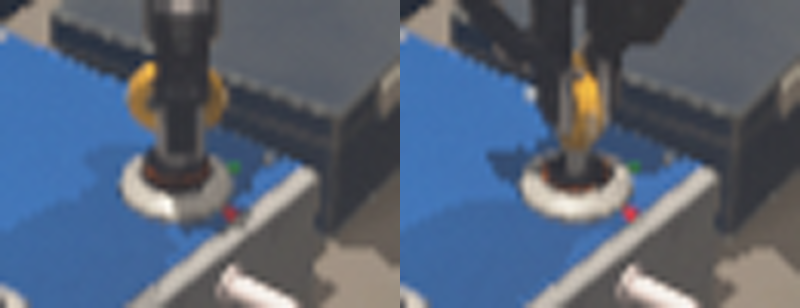

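The collar's orange band now sits low in the ring (right crop 575,190) and had been up before. It looks dropped. I turn to the green dot and check the torque on the way.

Request:
drive_tool --rows '[{"dx": 0,"dy": 0,"dz": 0,"wx": 0,"wy": 0,"wz": -0.8,"hand": 8},{"dx": 0,"dy": 0,"dz": 0,"wx": 0,"wy": 0,"wz": -1.6,"hand": 8},{"dx": 0,"dy": 0,"dz": 0,"wx": 0,"wy": 0,"wz": -2.4,"hand": 8},{"dx": 0,"dy": 0,"dz": 0,"wx": 0,"wy": 0,"wz": -3.2,"hand": 8},{"dx": 0,"dy": 0,"dz": 0,"wx": 0,"wy": 0,"wz": -4,"hand": 8},{"dx": 0,"dy": 0,"dz": 0,"wx": 0,"wy": 0,"wz": -4.8,"hand": 8},{"dx": 0,"dy": 0,"dz": 0,"wx": 0,"wy": 0,"wz": -5.6,"hand": 8},{"dx": 0,"dy": 0,"dz": 0,"wx": 0,"wy": 0,"wz": -6.4,"hand": 8},{"dx": 0,"dy": 0,"dz": 0,"wx": 0,"wy": 0,"wz": -7.2,"hand": 8},{"dx": 0,"dy": 0,"dz": 0,"wx": 0,"wy": 0,"wz": -8,"hand": 8},{"dx": 0,"dy": 0,"dz": 0,"wx": 0,"wy": 0,"wz": -8.8,"hand": 8},{"dx": 0,"dy": 0,"dz": 0,"wx": 0,"wy": 0,"wz": -9.6,"hand": 8},{"dx": 0,"dy": 0,"dz": 0,"wx": 0,"wy": 0,"wz": -10.4,"hand": 8},{"dx": 0,"dy": 0,"dz": 0,"wx": 0,"wy": 0,"wz": -11.2,"hand": 8},{"dx": 0,"dy": 0,"dz": 0,"wx": 0,"wy": 0,"wz": -12,"hand": 8}]'

```text
clock: 10.1
eef_pos: [0.6471, -0.1519, 0.1406]
tool_rot: [-0.205, 0.979, -0.0, 0.001]
ft_force: [-1.0, -0.1, 6.0]
grip_width: 0.0098
grasp_force: 58.9
```

```bash
python3 - <<'E'
from h import *
o=bot.get_obs(); print(o['eef_pos'],o['ft_force'],o['ft_torque'],o['joint_pos'][5],o['joint_vel'][5])
E
```

```text
[ 0.64713328 -0.15194607  0.14059072] [-0.96763643 -0.14257112  6.01872703] [ 0.00497014  0.14310128 -0.07629466] -0.6444714688041208 -0.6913111581643754
```

Request:
drive_tool --rows '[{"dx": 0,"dy": 0,"dz": 0,"wx": 0,"wy": 0,"wz": -0.8,"hand": 8},{"dx": 0,"dy": 0,"dz": 0,"wx": 0,"wy": 0,"wz": -1.6,"hand": 8},{"dx": 0,"dy": 0,"dz": 0,"wx": 0,"wy": 0,"wz": -2.4,"hand": 8},{"dx": 0,"dy": 0,"dz": 0,"wx": 0,"wy": 0,"wz": -3.2,"hand": 8},{"dx": 0,"dy": 0,"dz": 0,"wx": 0,"wy": 0,"wz": -4,"hand": 8},{"dx": 0,"dy": 0,"dz": 0,"wx": 0,"wy": 0,"wz": -4.8,"hand": 8},{"dx": 0,"dy": 0,"dz": 0,"wx": 0,"wy": 0,"wz": -5.6,"hand": 8},{"dx": 0,"dy": 0,"dz": 0,"wx": 0,"wy": 0,"wz": -6.4,"hand": 8},{"dx": 0,"dy": 0,"dz": 0,"wx": 0,"wy": 0,"wz": -7.2,"hand": 8},{"dx": 0,"dy": 0,"dz": 0,"wx": 0,"wy": 0,"wz": -8,"hand": 8},{"dx": 0,"dy": 0,"dz": 0,"wx": 0,"wy": 0,"wz": -8.8,"hand": 8},{"dx": 0,"dy": 0,"dz": 0,"wx": 0,"wy": 0,"wz": -9.4,"hand": 8},{"dx": 0,"dy": 0,"dz": 0,"wx": 0,"wy": 0,"wz": -9.4,"hand": 8},{"dx": 0,"dy": 0,"dz": 0,"wx": 0,"wy": 0,"wz": -9.4,"hand": 8}]'

```text
clock: 11.5
eef_pos: [0.6477, -0.1525, 0.1406]
tool_rot: [-0.577, 0.817, -0.001, 0.001]
ft_force: [1.8, -2.5, 5.2]
grip_width: 0.01
grasp_force: 58.8
```

```bash
python3 - <<'E'
from h import *
o=bot.get_obs(); print(o['eef_pos'],o['ft_force'],o['ft_torque'],o['joint_pos'][5],o['grip_width'])
snap('scene','s6.png')
c=cv2.imread('pics/s6.png'); d=cv2.imread('pics/s5.png'); cv2.imwrite('pics/c6.png',np.hstack([cv2.resize(x[150:200,260:325],(400,308),interpolation=cv2.INTER_CUBIC) for x in (d,c)]))
E
```

```text
[ 0.6477254  -0.15250366  0.14059726] [ 1.77529735 -2.50197306  5.20783174] [-0.33080387 -0.32402632 -0.02638621] -1.4610937179192591 0.010035880272344264
```

View pics/c6.png

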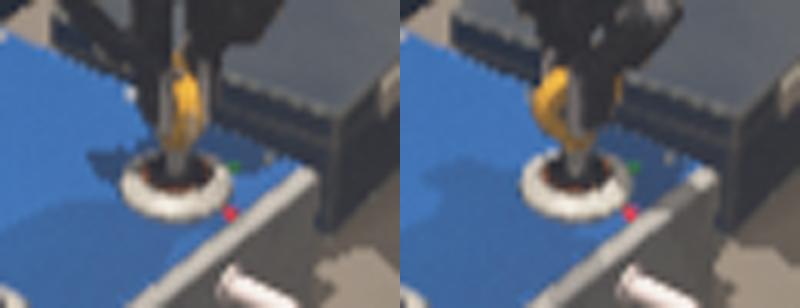

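The collar stays down, and the pointer looks to be near the green dot. The turning torque of 0.076 N m also fits an engaged cam, against 0.03 N m idle. I release and rise.

Request:
drive_tool --rows '[{"dx": 0,"dy": 0,"dz": 0,"wx": 0,"wy": 0,"wz": 0,"hand": 40},{"dx": 0,"dy": 0,"dz": 0,"wx": 0,"wy": 0,"wz": 0,"hand": 40},{"dx": 0,"dy": 0,"dz": 0,"wx": 0,"wy": 0,"wz": 0,"hand": 40},{"dx": 0,"dy": 0,"dz": -0.4,"wx": 0,"wy": 0,"wz": 0,"hand": 40},{"dx": 0,"dy": 0,"dz": -1,"wx": 0,"wy": 0,"wz": 0,"hand": 40},{"dx": 0,"dy": 0,"dz": -1.5,"wx": 0,"wy": 0,"wz": 0,"hand": 40},{"dx": 0,"dy": 0,"dz": -1.5,"wx": 0,"wy": 0,"wz": 0,"hand": 40}]'

```text
clock: 12.25
eef_pos: [0.6487, -0.1522, 0.219]
tool_rot: [-0.578, 0.816, -0.003, 0.002]
ft_force: [-0.2, -0.7, -0.1]
grip_width: 0.04
grasp_force: 0.0
```

```bash
python3 - <<'E'
from h import *
o=bot.get_obs(); print(o['eef_pos'],go(.692,-.008,.215,np.pi/2))
E
```

```text
[ 0.64866276 -0.15220313  0.21903781] {'d': array([-3.01,  0.14,  0.08]), 'wz': 14.11}
```

Request:
drive_tool --rows '[{"dx": -1,"dy": 0.05,"dz": 0,"wx": 0,"wy": 0,"wz": 1.7,"hand": 36},{"dx": -2,"dy": 0.1,"dz": 0,"wx": 0,"wy": 0,"wz": 3.4,"hand": 36},{"dx": -3.01,"dy": 0.14,"dz": 0.08,"wx": 0,"wy": 0,"wz": 5.1,"hand": 36},{"dx": -3.01,"dy": 0.14,"dz": 0.08,"wx": 0,"wy": 0,"wz": 6.8,"hand": 36},{"dx": -3.01,"dy": 0.14,"dz": 0.08,"wx": 0,"wy": 0,"wz": 8.5,"hand": 36},{"dx": -3.01,"dy": 0.14,"dz": 0.08,"wx": 0,"wy": 0,"wz": 10.2,"hand": 36},{"dx": -3.01,"dy": 0.14,"dz": 0.08,"wx": 0,"wy": 0,"wz": 11.9,"hand": 36},{"dx": -3.01,"dy": 0.14,"dz": 0.08,"wx": 0,"wy": 0,"wz": 13.6,"hand": 36},{"dx": -3.01,"dy": 0.14,"dz": 0.08,"wx": 0,"wy": 0,"wz": 14.1,"hand": 36},{"dx": -3.01,"dy": 0.14,"dz": 0.08,"wx": 0,"wy": 0,"wz": 14.1,"hand": 36},{"dx": -3.01,"dy": 0.14,"dz": 0.08,"wx": 0,"wy": 0,"wz": 14.1,"hand": 36}]'

```text
clock: 13.35
eef_pos: [0.6898, -0.0076, 0.2095]
tool_rot: [-0.001, 1.0, 0.0, -0.001]
ft_force: [-0.1, 0.2, -0.6]
grip_width: 0.0361
grasp_force: 0.0
```

```bash
python3 - <<'E'
from h import *
o=bot.get_obs(); print(o['eef_pos'],o['joint_pos'],go(.692,-.008,.139,np.pi/2))
for t in['latch_knob','key_grip']: print(t,[(np.round(x['extent'],1).tolist(),round(x['score'],2)) for x in bot.look_for('scene',t)])
snap('scene','s7.png')
c=cv2.imread('pics/s7.png')
for z in(.124,.155): u,v=proj('scene',(.692,-.008,z)); print(u,v)
cv2.imwrite('pics/c7.png',cv2.resize(c[110:220,205:325],(600,550),interpolation=cv2.INTER_CUBIC))
E
```

```text
[ 0.68978466 -0.00761034  0.20954941] [-1.10594939e-02  6.54277238e-01  5.60517218e-01  1.47911406e+00
  6.37274704e-05 -1.32000725e-02] {'d': array([-0.05, -0.01,  1.41]), 'wz': 0.02}
latch_knob [([257.4, 195.1, 35.5, 35.1], 0.7)]
key_grip [([286.8, 172.6, 12.6, 16.7], 0.53)]
244.26056938309472 190.19576201004307
243.7184554398819 181.16976460024128
```

View pics/c7.png

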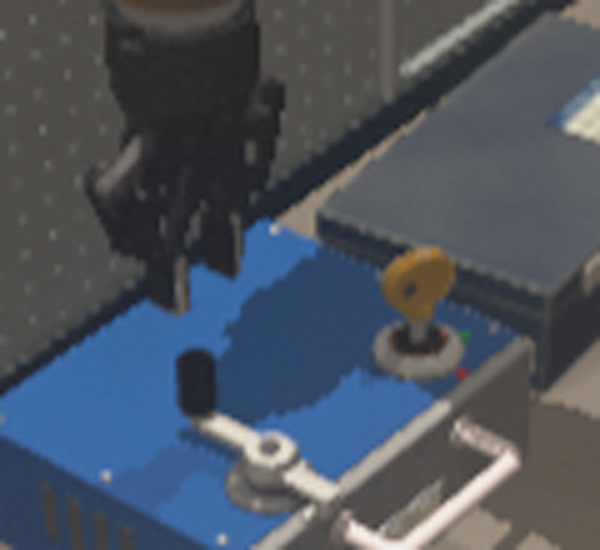

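The knob top is at pixel (244,181), where the model projects it (243.7,181.2). The key's collar is low and the bow stands at the green dot. I lower the fingers around the knob.

Request:
drive_tool --rows '[{"dx": -0.05,"dy": 0,"dz": 0.6,"wx": 0,"wy": 0,"wz": 0,"hand": 36},{"dx": -0.05,"dy": 0,"dz": 1.1,"wx": 0,"wy": 0,"wz": 0,"hand": 36},{"dx": -0.05,"dy": 0,"dz": 1.42,"wx": 0,"wy": 0,"wz": 0,"hand": 36},{"dx": -0.05,"dy": 0,"dz": 1.42,"wx": 0,"wy": 0,"wz": 0,"hand": 32},{"dx": -0.05,"dy": 0,"dz": 1.42,"wx": 0,"wy": 0,"wz": 0,"hand": 28},{"dx": -0.05,"dy": 0,"dz": 1.42,"wx": 0,"wy": 0,"wz": 0,"hand": 28}]'

```text
clock: 14.1
eef_pos: [0.6938, -0.0077, 0.1415]
tool_rot: [-0.001, 1.0, -0.0, 0.001]
ft_force: [0.8, -0.2, 0.4]
grip_width: 0.0278
grasp_force: 0.0
```

```bash
python3 - <<'E'
from h import *
o=bot.get_obs(); p=o['eef_pos']; r=R.from_quat(o['tool_rot']); print(p,o['ft_force'],o['grip_width'])
ax=np.array([.639,-.008]); z=.139
for a in np.arange(.1,1.46,.1):
    t=np.array([*(ax+.052*np.array([np.cos(a),np.sin(a)])),z]); print(round(a,2),np.round(r.inv().apply(t-p)/.05,2),round(-np.degrees(a)/5,1))
E
```

```text
[ 0.6937707  -0.00770743  0.14151631] [ 0.77225682 -0.2318756   0.3655676 ] 0.027812378096651397
0.1 [0.06 0.1  0.05] -1.1
0.2 [0.08 0.2  0.05] -2.3
0.3 [0.1  0.3  0.05] -3.4
0.4 [0.14 0.4  0.05] -4.6
0.5 [0.18 0.49 0.05] -5.7
0.6 [0.24 0.58 0.05] -6.9
0.7 [0.3  0.66 0.05] -8.0
0.8 [0.37 0.74 0.05] -9.2
0.9 [0.45 0.81 0.05] -10.3
1.0 [0.53 0.87 0.05] -11.5
1.1 [0.62 0.92 0.05] -12.6
1.2 [0.72 0.96 0.05] -13.8
1.3 [0.82 1.   0.05] -14.9
1.4 [0.92 1.02 0.05] -16.0
```

Request:
drive_tool --rows '[{"dx": 0.05,"dy": 0.1,"dz": 0,"wx": 0,"wy": 0,"wz": -1.1,"hand": 28},{"dx": 0.08,"dy": 0.2,"dz": 0,"wx": 0,"wy": 0,"wz": -2.3,"hand": 28},{"dx": 0.1,"dy": 0.3,"dz": 0,"wx": 0,"wy": 0,"wz": -3.4,"hand": 28},{"dx": 0.14,"dy": 0.4,"dz": 0,"wx": 0,"wy": 0,"wz": -4.6,"hand": 28},{"dx": 0.18,"dy": 0.49,"dz": 0,"wx": 0,"wy": 0,"wz": -5.7,"hand": 28},{"dx": 0.24,"dy": 0.58,"dz": 0,"wx": 0,"wy": 0,"wz": -6.9,"hand": 28},{"dx": 0.3,"dy": 0.66,"dz": 0,"wx": 0,"wy": 0,"wz": -8,"hand": 28},{"dx": 0.37,"dy": 0.74,"dz": 0,"wx": 0,"wy": 0,"wz": -9.2,"hand": 28},{"dx": 0.45,"dy": 0.81,"dz": 0,"wx": 0,"wy": 0,"wz": -10.3,"hand": 28},{"dx": 0.53,"dy": 0.87,"dz": 0,"wx": 0,"wy": 0,"wz": -11.5,"hand": 28},{"dx": 0.62,"dy": 0.92,"dz": 0,"wx": 0,"wy": 0,"wz": -12.6,"hand": 28},{"dx": 0.72,"dy": 0.96,"dz": 0,"wx": 0,"wy": 0,"wz": -13.8,"hand": 28},{"dx": 0.82,"dy": 1,"dz": 0,"wx": 0,"wy": 0,"wz": -14.9,"hand": 28},{"dx": 0.95,"dy": 1.02,"dz": 0,"wx": 0,"wy": 0,"wz": -16.2,"hand": 28},{"dx": 0.95,"dy": 1.02,"dz": 0,"wx": 0,"wy": 0,"wz": -16.2,"hand": 28},{"dx": 0.95,"dy": 1.02,"dz": 0,"wx": 0,"wy": 0,"wz": -16.2,"hand": 40},{"dx": 0.95,"dy": 1.02,"dz": 0,"wx": 0,"wy": 0,"wz": -16.2,"hand": 40},{"dx": 0.95,"dy": 1.02,"dz": -0.8,"wx": 0,"wy": 0,"wz": -16.2,"hand": 40},{"dx": 0.95,"dy": 1.02,"dz": -1.4,"wx": 0,"wy": 0,"wz": -16.2,"hand": 40},{"dx": 0.95,"dy": 1.02,"dz": -1.4,"wx": 0,"wy": 0,"wz": -16.2,"hand": 40}]'

```text
clock: 16.1
eef_pos: [0.6475, 0.0437, 0.2151]
tool_rot: [-0.65, 0.76, -0.002, 0.003]
ft_force: [0.4, 0.4, 1.2]
grip_width: 0.0403
grasp_force: 0.0
```

```bash
python3 - <<'E'
from h import *
o=bot.get_obs(); print(o['eef_pos'],o['joint_pos'],o['ft_force'],go(.56,-.078,.2,0))
snap('scene','s8.png')
c=cv2.imread('pics/s8.png')
u,v=proj('scene',(.639+.052*np.cos(1.4),-.008+.052*np.sin(1.4),.158)); cv2.drawMarker(c,(int(u),int(v)),(0,255,0),0,3)
cv2.imwrite('pics/c8.png',cv2.resize(c[110:320,155:325],(486,600),interpolation=cv2.INTER_CUBIC))
E
```

```text
[0.64754102 0.0437355  0.21511597] [ 6.73466144e-02  5.49708286e-01  3.95215165e-01  1.40785626e+00
  2.03820559e-04 -1.34694738e+00] [0.42478588 0.39358248 1.18382697] {'d': array([2.68, 1.35, 0.29]), 'wz': -1.79}
```

View pics/c8.png

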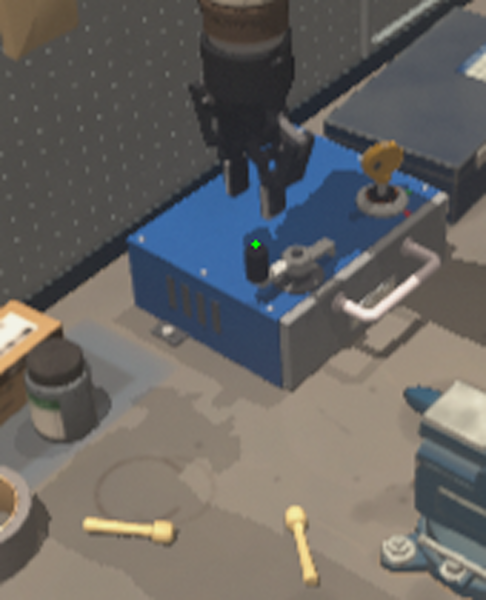

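The lever is open: the knob is on the predicted marker (crop 256,244). I go to the handle bar next.

Request:
drive_tool --rows '[{"dx": 0.8,"dy": 0.4,"dz": 0,"wx": 0,"wy": 0,"wz": -0.8,"hand": 28},{"dx": 1.6,"dy": 0.8,"dz": 0.1,"wx": 0,"wy": 0,"wz": -1.8,"hand": 28},{"dx": 2.68,"dy": 1.35,"dz": 0.29,"wx": 0,"wy": 0,"wz": -1.8,"hand": 28},{"dx": 2.68,"dy": 1.35,"dz": 0.29,"wx": 0,"wy": 0,"wz": -1.8,"hand": 28},{"dx": 2.68,"dy": 1.35,"dz": 0.29,"wx": 0,"wy": 0,"wz": -1.8,"hand": 28},{"dx": 2.68,"dy": 1.35,"dz": 0.29,"wx": 0,"wy": 0,"wz": -1.8,"hand": 28},{"dx": 2.68,"dy": 1.35,"dz": 0.29,"wx": 0,"wy": 0,"wz": -1.8,"hand": 28}]'

```text
clock: 16.85
eef_pos: [0.5588, -0.0775, 0.1952]
tool_rot: [0.708, -0.706, 0.0, -0.0]
ft_force: [0.5, -0.3, 0.4]
grip_width: 0.028
grasp_force: 0.0
```

```bash
python3 - <<'E'
from h import *
o=bot.get_obs(); print(o['eef_pos'],o['joint_pos'],go(.56,-.078,.062,0))
E
```

```text
[ 0.55877039 -0.07747698  0.1951961 ] [-1.38006392e-01  3.90115702e-01  9.06046988e-02  1.27082654e+00
  4.40996438e-04 -1.71141787e+00] {'d': array([ 0.01, -0.02,  2.66]), 'wz': 0.03}
```

Request:
drive_tool --rows '[{"dx": 0,"dy": -0.02,"dz": 0.8,"wx": 0,"wy": 0,"wz": 0,"hand": 28},{"dx": 0,"dy": -0.02,"dz": 1.5,"wx": 0,"wy": 0,"wz": 0,"hand": 28},{"dx": 0,"dy": -0.02,"dz": 2,"wx": 0,"wy": 0,"wz": 0,"hand": 28},{"dx": 0,"dy": -0.02,"dz": 2.4,"wx": 0,"wy": 0,"wz": 0,"hand": 28},{"dx": 0,"dy": -0.02,"dz": 2.65,"wx": 0,"wy": 0,"wz": 0,"hand": 28},{"dx": 0,"dy": -0.02,"dz": 2.65,"wx": 0,"wy": 0,"wz": 0,"hand": 28},{"dx": 0,"dy": -0.02,"dz": 2.65,"wx": 0,"wy": 0,"wz": 0,"hand": 8},{"dx": 0,"dy": -0.02,"dz": 2.65,"wx": 0,"wy": 0,"wz": 0,"hand": 8},{"dx": 0,"dy": -0.02,"dz": 2.65,"wx": 0,"wy": 0,"wz": 0,"hand": 8},{"dx": 0,"dy": -0.02,"dz": 2.65,"wx": 0,"wy": 0,"wz": 0,"hand": 8}]'

```text
clock: 17.85
eef_pos: [0.5597, -0.0781, 0.0638]
tool_rot: [0.707, -0.707, 0.0, -0.001]
ft_force: [1.5, 3.6, 0.1]
grip_width: 0.01
grasp_force: 58.7
```

Request:
drive_tool --rows '[{"dx": 0,"dy": 0.2,"dz": 0,"wx": 0,"wy": 0,"wz": 0,"hand": 8},{"dx": 0,"dy": 0.5,"dz": 0,"wx": 0,"wy": 0,"wz": 0,"hand": 8},{"dx": 0,"dy": 0.8,"dz": 0,"wx": 0,"wy": 0,"wz": 0,"hand": 8},{"dx": 0,"dy": 1.1,"dz": 0,"wx": 0,"wy": 0,"wz": 0,"hand": 8},{"dx": 0,"dy": 1.4,"dz": 0,"wx": 0,"wy": 0,"wz": 0,"hand": 8},{"dx": 0,"dy": 1.7,"dz": 0,"wx": 0,"wy": 0,"wz": 0,"hand": 8},{"dx": 0,"dy": 2,"dz": 0,"wx": 0,"wy": 0,"wz": 0,"hand": 8},{"dx": 0,"dy": 2.26,"dz": 0,"wx": 0,"wy": 0,"wz": 0,"hand": 8},{"dx": 0,"dy": 2.26,"dz": 0,"wx": 0,"wy": 0,"wz": 0,"hand": 8},{"dx": 0,"dy": 2.26,"dz": 0,"wx": 0,"wy": 0,"wz": 0,"hand": 8}]'

```text
clock: 18.85
eef_pos: [0.4448, -0.0743, 0.0637]
tool_rot: [0.708, -0.706, -0.004, -0.004]
ft_force: [-0.5, 16.0, 4.4]
grip_width: 0.0098
grasp_force: 60.2
```

```bash
python3 - <<'E'
from h import *
o=bot.get_obs(); print(o['eef_pos'],o['ft_force'],o['grip_width'])
for t in ['nozzle_a_mid','drawer_bar']: print([(np.round(x['extent'],1).tolist(),round(x['score'],2)) for x in bot.look_for('scene',t)])
E
```

```text
[ 0.44479894 -0.07427381  0.06368655] [-0.51761664 16.04887915  4.44868495] 0.00979014677827424
[([201.4, 297.1, 29.6, 10.2], 0.57)]
[([283.8, 213.4, 61.2, 68.1], 0.96), ([258.1, 201.4, 29.9, 14.8], 0.58)]
```

The look_for result came from a stale picture. The 4 mm sideways drift over the pull suggests a unit yaw of about -0.03 rad. I release, rise and take a fresh look.

Request:
drive_tool --rows '[{"dx": 0,"dy": 0,"dz": 0,"wx": 0,"wy": 0,"wz": 0,"hand": 30},{"dx": 0,"dy": 0,"dz": 0,"wx": 0,"wy": 0,"wz": 0,"hand": 30},{"dx": 0,"dy": 0,"dz": -0.5,"wx": 0,"wy": 0,"wz": 0,"hand": 30},{"dx": 0,"dy": 0,"dz": -1.3,"wx": 0,"wy": 0,"wz": 0,"hand": 30},{"dx": 0,"dy": 0,"dz": -2.2,"wx": 0,"wy": 0,"wz": 0,"hand": 40},{"dx": 0,"dy": 0,"dz": -3,"wx": 0,"wy": 0,"wz": 0,"hand": 50},{"dx": 0,"dy": 0,"dz": -3,"wx": 0,"wy": 0,"wz": 0,"hand": 50}]'

```text
clock: 19.65
eef_pos: [0.4494, -0.0802, 0.2191]
tool_rot: [0.707, -0.707, 0.006, -0.003]
ft_force: [0.9, -0.2, -0.2]
grip_width: 0.0499
grasp_force: 0.0
```

```bash
python3 - <<'E'
from h import *
print(bot.get_obs()['eef_pos'])
for n in('scene','top'):
    snap(n,n+'9.png')
    L=bot.outline_of(n,'nozzle_a_mid')
    for x in L:
        v,u=np.nonzero(x['region']); 
        P=np.array([onz(n,a,b,.0095)[:2] for a,b in zip(u,v)]); m=P.mean(0); w,V=np.linalg.eigh(np.cov((P-m).T)); 
        print(n,np.round(x['extent'],1),round(x['score'],2),len(u),np.round(m,3),'axis',round(np.arctan2(V[1,1],V[0,1])%np.pi,3),np.round(np.sqrt(w)*3.46,3))
c=cv2.imread('pics/scene9.png');d=cv2.imread('pics/top9.png')
cv2.imwrite('pics/c9.png',np.hstack([cv2.resize(c[130:350,150:350],(400,440)),cv2.resize(d[110:330,140:340],(400,440))]))
E
```

```text
[ 0.44937179 -0.08021732  0.21912395]
scene [200.2 296.   33.3  11.2] 0.71 207 [0.608 0.269] axis 0.496 [0.022 0.087]
top [189.7 227.3   7.8  16.7] 0.63 44 [0.602 0.27 ] axis 0.503 [0.01  0.079]
top [311.6 243.7  28.5  52.3] 0.27 1004 [ 0.555 -0.161] axis 3.028 [0.078 0.185]
```

View pics/c9.png

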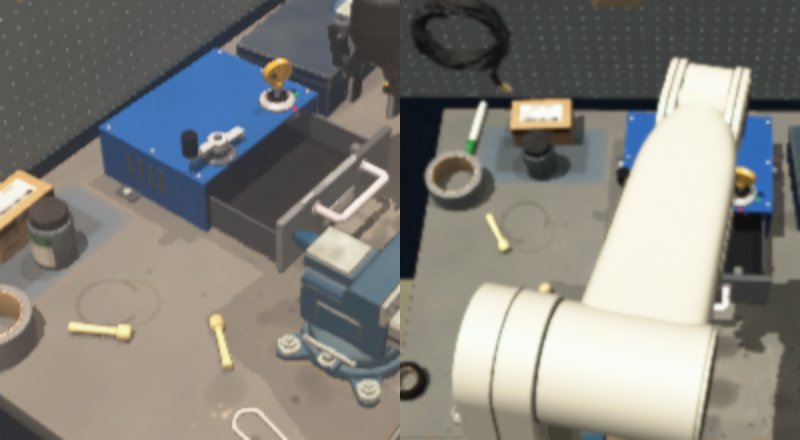

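The drawer is well out. The nozzles are unmoved: N1 at scene crop (100,330) and N2 at (221,342).

```bash
python3 - <<'E'
from h import *
print(bot.tip_extent, 'tape',onz('scene',148,294,.024),onz('top',166,200,.024))
print(go(.610,.2725,.15,2.08))
E
```

```text
0.011 tape [0.70368051 0.35375635 0.024     ] [0.71131386 0.36364589 0.024     ]
{'d': array([-7.03, -3.31,  1.23]), 'wz': 12.17}
```

Request:
drive_tool --rows '[{"dx": -0.9,"dy": -0.42,"dz": 0,"wx": 0,"wy": 0,"wz": 1.6,"hand": 45},{"dx": -1.8,"dy": -0.85,"dz": 0,"wx": 0,"wy": 0,"wz": 3.2,"hand": 45},{"dx": -2.7,"dy": -1.3,"dz": 0.1,"wx": 0,"wy": 0,"wz": 4.8,"hand": 45},{"dx": -3.6,"dy": -1.7,"dz": 0.2,"wx": 0,"wy": 0,"wz": 6.4,"hand": 45},{"dx": -4.5,"dy": -2.1,"dz": 0.3,"wx": 0,"wy": 0,"wz": 8,"hand": 45},{"dx": -5.4,"dy": -2.5,"dz": 0.5,"wx": 0,"wy": 0,"wz": 9.6,"hand": 45},{"dx": -6.3,"dy": -3,"dz": 0.9,"wx": 0,"wy": 0,"wz": 11.2,"hand": 45},{"dx": -7.03,"dy": -3.31,"dz": 1.23,"wx": 0,"wy": 0,"wz": 12.2,"hand": 45},{"dx": -7.03,"dy": -3.31,"dz": 1.23,"wx": 0,"wy": 0,"wz": 12.2,"hand": 45},{"dx": -7.03,"dy": -3.31,"dz": 1.23,"wx": 0,"wy": 0,"wz": 12.2,"hand": 45}]'

```text
clock: 20.85
eef_pos: [0.6092, 0.2741, 0.1467]
tool_rot: [-0.253, 0.968, -0.001, -0.003]
ft_force: [1.0, -0.8, -0.6]
grip_width: 0.0448
grasp_force: 0.0
```

```bash
python3 - <<'E'
from h import *
o=bot.get_obs(); print(o['eef_pos'],o['joint_pos'])
n='scene'; snap(n,'s10.png')
for x in bot.outline_of(n,'nozzle_a_mid'):
    v,u=np.nonzero(x['region']); P=np.array([onz(n,a,b,.0095)[:2] for a,b in zip(u,v)]); m=P.mean(0); w,V=np.linalg.eigh(np.cov((P-m).T)); 
    print(np.round(x['extent'],1),round(x['score'],2),np.round(m,3),'axis',round(np.arctan2(V[1,1],V[0,1])%np.pi,3))
print(go(.610,.2725,.014,2.08))
E
```

```text
[0.60924669 0.2741104  0.14666416] [ 4.22897068e-01  6.32933423e-01  3.59761527e-01  1.30464967e+00
 -2.56331338e-04 -8.80506020e-02]
[200.3 296.6  31.5   8.2] 0.45 [0.606 0.268] axis 0.512
{'d': array([-0.02,  0.01,  2.72]), 'wz': -0.02}
```

Request:
drive_tool --rows '[{"dx": -0.01,"dy": 0,"dz": 0.8,"wx": 0,"wy": 0,"wz": 0,"hand": 45},{"dx": -0.01,"dy": 0,"dz": 1.6,"wx": 0,"wy": 0,"wz": 0,"hand": 45},{"dx": -0.01,"dy": 0,"dz": 2.2,"wx": 0,"wy": 0,"wz": 0,"hand": 45},{"dx": -0.01,"dy": 0,"dz": 2.55,"wx": 0,"wy": 0,"wz": 0,"hand": 45},{"dx": -0.01,"dy": 0,"dz": 2.6,"wx": 0,"wy": 0,"wz": 0,"hand": 45},{"dx": -0.01,"dy": 0,"dz": 2.6,"wx": 0,"wy": 0,"wz": 0,"hand": 45}]'

```text
clock: 21.55
eef_pos: [0.6115, 0.2716, 0.0223]
tool_rot: [-0.25, 0.968, -0.0, 0.0]
ft_force: [-0.1, 0.4, 0.7]
grip_width: 0.0453
grasp_force: 0.0
```

Request:
drive_tool --rows '[{"dx": 0,"dy": 0,"dz": 0.16,"wx": 0,"wy": 0,"wz": 0,"hand": 45},{"dx": 0,"dy": 0,"dz": 0.16,"wx": 0,"wy": 0,"wz": 0,"hand": 5},{"dx": 0,"dy": 0,"dz": 0.16,"wx": 0,"wy": 0,"wz": 0,"hand": 5},{"dx": 0,"dy": 0,"dz": 0.16,"wx": 0,"wy": 0,"wz": 0,"hand": 5},{"dx": 0,"dy": 0,"dz": 0.16,"wx": 0,"wy": 0,"wz": 0,"hand": 5},{"dx": 0,"dy": 0,"dz": 0.16,"wx": 0,"wy": 0,"wz": 0,"hand": 5},{"dx": 0,"dy": 0,"dz": 0.16,"wx": 0,"wy": 0,"wz": 0,"hand": 5},{"dx": 0,"dy": 0,"dz": 0.16,"wx": 0,"wy": 0,"wz": 0,"hand": 5}]'

```text
clock: 22.35
eef_pos: [0.6119, 0.2735, 0.0144]
tool_rot: [-0.251, 0.968, 0.0, 0.001]
ft_force: [-0.3, -1.0, 6.3]
grip_width: 0.0174
grasp_force: 61.7
```

Request:
drive_tool --rows '[{"dx": 0,"dy": 0,"dz": -0.6,"wx": 0,"wy": 0,"wz": 0,"hand": 5},{"dx": 0,"dy": 0,"dz": -1.4,"wx": 0,"wy": 0,"wz": 0,"hand": 5},{"dx": 0,"dy": 0,"dz": -2.3,"wx": 0,"wy": 0,"wz": 0,"hand": 5},{"dx": 0,"dy": 0,"dz": -3.2,"wx": 0,"wy": 0,"wz": 0,"hand": 5},{"dx": 0,"dy": 0,"dz": -3.7,"wx": 0,"wy": 0,"wz": 0,"hand": 5},{"dx": 0,"dy": 0,"dz": -3.7,"wx": 0,"wy": 0,"wz": 0,"hand": 5}]'

```text
clock: 22.95
eef_pos: [0.6136, 0.2744, 0.2037]
tool_rot: [-0.251, 0.968, 0.001, 0.005]
ft_force: [0.9, 0.5, -0.5]
grip_width: 0.0174
grasp_force: 60.9
```

```bash
python3 - <<'E'
from h import *
o=bot.get_obs(); print(o['eef_pos'],o['grip_width'],go(.553,-.035,.19,np.pi-.03))
E
```

```text
[0.61360154 0.27435629 0.20370806] 0.017410513489026013 {'d': array([ 4.07, -4.82,  0.24]), 'wz': -11.84}
```

Request:
drive_tool --rows '[{"dx": 0.5,"dy": -0.6,"dz": 0,"wx": 0,"wy": 0,"wz": -1.5,"hand": 5},{"dx": 1,"dy": -1.2,"dz": 0,"wx": 0,"wy": 0,"wz": -3,"hand": 5},{"dx": 1.5,"dy": -1.8,"dz": 0,"wx": 0,"wy": 0,"wz": -4.5,"hand": 5},{"dx": 2,"dy": -2.4,"dz": 0,"wx": 0,"wy": 0,"wz": -6,"hand": 5},{"dx": 2.5,"dy": -3,"dz": 0.1,"wx": 0,"wy": 0,"wz": -7.5,"hand": 5},{"dx": 3,"dy": -3.6,"dz": 0.1,"wx": 0,"wy": 0,"wz": -9,"hand": 5},{"dx": 3.5,"dy": -4.2,"dz": 0.2,"wx": 0,"wy": 0,"wz": -10.5,"hand": 5},{"dx": 4.07,"dy": -4.82,"dz": 0.24,"wx": 0,"wy": 0,"wz": -11.8,"hand": 5},{"dx": 4.07,"dy": -4.82,"dz": 0.24,"wx": 0,"wy": 0,"wz": -11.8,"hand": 5},{"dx": 4.07,"dy": -4.82,"dz": 0.24,"wx": 0,"wy": 0,"wz": -11.8,"hand": 5},{"dx": 4.07,"dy": -4.82,"dz": 0.24,"wx": 0,"wy": 0,"wz": -11.8,"hand": 5}]'

```text
clock: 24.05
eef_pos: [0.5502, -0.0356, 0.1854]
tool_rot: [-0.695, 0.719, 0.001, -0.0]
ft_force: [-0.6, 0.4, -1.0]
grip_width: 0.018
grasp_force: 60.9
```

```bash
python3 - <<'E'
from h import *
o=bot.get_obs(); print(o['eef_pos'],o['joint_pos'],o['grip_width'],go(.553,-.035,.036,np.pi-.03))
snap('scene','s11.png')
c=cv2.imread('pics/s11.png')
cv2.imwrite('pics/c11.png',cv2.resize(c[130:350,150:350],(500,550)))
E
```

```text
[ 0.55024565 -0.0356104   0.18537212] [-6.48566302e-02  3.72673924e-01  3.83674233e-02  1.23794555e+00
  4.32590430e-04 -1.60191773e+00] 0.017970459714546663 {'d': array([-0.01, -0.06,  2.99]), 'wz': -0.04}
```

View pics/c11.png

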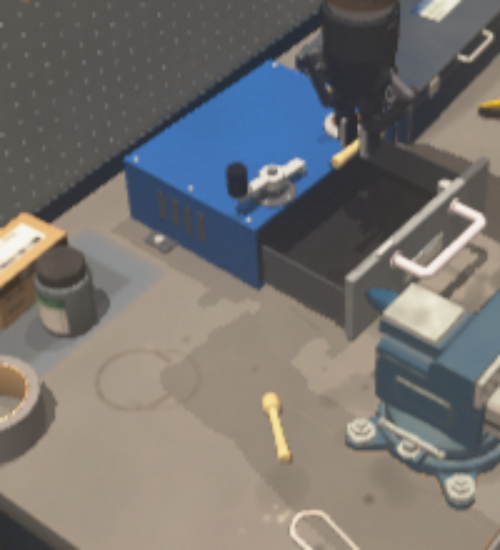

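The nozzle is held along the drawer's width, above the drawer (crop 345,155). I lower it in.

Request:
drive_tool --rows '[{"dx": 0,"dy": -0.05,"dz": 0.8,"wx": 0,"wy": 0,"wz": 0,"hand": 5},{"dx": 0,"dy": -0.05,"dz": 1.6,"wx": 0,"wy": 0,"wz": 0,"hand": 5},{"dx": 0,"dy": -0.05,"dz": 2.3,"wx": 0,"wy": 0,"wz": 0,"hand": 5},{"dx": 0,"dy": -0.05,"dz": 2.7,"wx": 0,"wy": 0,"wz": 0,"hand": 5},{"dx": 0,"dy": -0.05,"dz": 2.9,"wx": 0,"wy": 0,"wz": 0,"hand": 5},{"dx": 0,"dy": -0.05,"dz": 2.9,"wx": 0,"wy": 0,"wz": 0,"hand": 5},{"dx": 0,"dy": -0.05,"dz": 2.9,"wx": 0,"wy": 0,"wz": 0,"hand": 5}]'

```text
clock: 24.8
eef_pos: [0.554, -0.0358, 0.0422]
tool_rot: [-0.695, 0.719, -0.001, 0.001]
ft_force: [-0.2, -0.1, -0.4]
grip_width: 0.0174
grasp_force: 60.9
```

Request:
drive_tool --rows '[{"dx": 0,"dy": 0,"dz": 0.2,"wx": 0,"wy": 0,"wz": 0,"hand": 5},{"dx": 0,"dy": 0,"dz": 0.2,"wx": 0,"wy": 0,"wz": 0,"hand": 5},{"dx": 0,"dy": 0,"dz": 0.2,"wx": 0,"wy": 0,"wz": 0,"hand": 22},{"dx": 0,"dy": 0,"dz": 0.2,"wx": 0,"wy": 0,"wz": 0,"hand": 32},{"dx": 0,"dy": 0,"dz": 0.2,"wx": 0,"wy": 0,"wz": 0,"hand": 32},{"dx": 0,"dy": 0,"dz": 0.2,"wx": 0,"wy": 0,"wz": 0,"hand": 32},{"dx": 0,"dy": 0,"dz": -0.4,"wx": 0,"wy": 0,"wz": 0,"hand": 32},{"dx": 0,"dy": 0,"dz": -1.2,"wx": 0,"wy": 0,"wz": 0,"hand": 32},{"dx": 0,"dy": 0,"dz": -2,"wx": 0,"wy": 0,"wz": 0,"hand": 40},{"dx": 0,"dy": 0,"dz": -2.8,"wx": 0,"wy": 0,"wz": 0,"hand": 45},{"dx": 0,"dy": 0,"dz": -2.8,"wx": 0,"wy": 0,"wz": 0,"hand": 45}]'

```text
clock: 25.9
eef_pos: [0.5567, -0.0367, 0.188]
tool_rot: [-0.695, 0.719, -0.004, 0.004]
ft_force: [1.2, -0.1, 0.4]
grip_width: 0.0449
grasp_force: 0.0
```

```bash
python3 - <<'E'
from h import *
n='scene'; snap(n,'s12.png')
for x in bot.outline_of(n,'nozzle_a_mid'):
    v,u=np.nonzero(x['region']); P=np.array([onz(n,a,b,.0095)[:2] for a,b in zip(u,v)]); m=P.mean(0); w,V=np.linalg.eigh(np.cov((P-m).T)); 
    print(np.round(x['extent'],1),round(x['score'],2),np.round(m,3),'axis',round(np.arctan2(V[1,1],V[0,1])%np.pi,3))
print(bot.get_obs()['eef_pos'],go(.477,.199,.15,.84))
E
```

```text
[ 0.55356494 -0.0364976   0.18256032] {'d': array([-4.66,  1.69,  0.65]), 'wz': -10.01}
```

```bash
cat >> h.py <<'E'
def brass(f,n,box,z):
    im=cv2.imread('pics/'+f); h=cv2.cvtColor(im,cv2.COLOR_BGR2HSV); u0,v0,u1,v1=box
    m=cv2.inRange(h,(18,60,140),(32,255,255)); k=np.zeros_like(m); k[v0:v1,u0:u1]=m[v0:v1,u0:u1]
    q,l,s,c=cv2.connectedComponentsWithStats(k)
    for i in range(1,q):
        if s[i,4]<25: continue
        v,u=np.nonzero(l==i); P=np.array([onz(n,a,b,z)[:2] for a,b in zip(u,v)]); w,V=np.linalg.eigh(np.cov((P-P.mean(0)).T))
        e=V[:,1]; t=(P-P.mean(0))@e; mid=P.mean(0)+e*(t.max()+t.min())/2
        print(n,'px',np.round(c[i]),s[i,4],'mid',np.round(mid,3),'len',round(t.max()-t.min(),3),'axis',round(np.arctan2(e[1],e[0])%np.pi,3))
E
python3 - <<'E'
from h import *
brass('scene9.png','scene',(110,200,350,350),.0095); print(); brass('s12.png','scene',(110,150,350,350),.0095)
E
```

```text
scene px [152. 232.] 271 mid [0.878 0.176] len 0.113 axis 1.498
scene px [260. 300.] 145 mid [0.479 0.196] len 0.087 axis 2.424
scene px [202. 295.] 127 mid [0.611 0.272] len 0.08 axis 0.506

scene px [346. 171.] 25 mid [ 0.588 -0.394] len 0.032 axis 0.919
scene px [152. 232.] 244 mid [0.876 0.177] len 0.115 axis 1.456
scene px [293. 231.] 104 mid [ 0.56  -0.054] len 0.088 axis 1.557
scene px [260. 300.] 143 mid [0.479 0.197] len 0.087 axis 2.434
```

Request:
drive_tool --rows '[{"dx": -0.7,"dy": 0.25,"dz": 0,"wx": 0,"wy": 0,"wz": -1.5,"hand": 45},{"dx": -1.4,"dy": 0.5,"dz": 0,"wx": 0,"wy": 0,"wz": -3,"hand": 45},{"dx": -2.1,"dy": 0.75,"dz": 0,"wx": 0,"wy": 0,"wz": -4.5,"hand": 45},{"dx": -2.8,"dy": 1,"dz": 0.1,"wx": 0,"wy": 0,"wz": -6,"hand": 45},{"dx": -3.5,"dy": 1.25,"dz": 0.2,"wx": 0,"wy": 0,"wz": -7.5,"hand": 45},{"dx": -4.2,"dy": 1.5,"dz": 0.3,"wx": 0,"wy": 0,"wz": -9,"hand": 45},{"dx": -4.66,"dy": 1.69,"dz": 0.3,"wx": 0,"wy": 0,"wz": -10,"hand": 45},{"dx": -4.66,"dy": 1.69,"dz": 0.5,"wx": 0,"wy": 0,"wz": -10,"hand": 45},{"dx": -4.66,"dy": 1.69,"dz": 0.5,"wx": 0,"wy": 0,"wz": -10,"hand": 45}]'

```text
clock: 26.9
eef_pos: [0.4743, 0.1987, 0.1534]
tool_rot: [0.934, -0.358, -0.002, 0.002]
ft_force: [1.0, -0.5, -0.7]
grip_width: 0.045
grasp_force: 0.0
```

```bash
python3 - <<'E'
from h import *
o=bot.get_obs(); print(o['eef_pos'],o['joint_pos'],go(.477,.199,.014,.84))
snap('scene','s13.png'); brass('s13.png','scene',(110,150,350,350),.0095)
E
```

```text
[0.47429336 0.19872831 0.15335162] [ 3.97074252e-01  3.29079175e-01 -1.13188564e-01  1.13447065e+00
 -5.23387445e-04 -2.01302378e+00] {'d': array([ 0.04, -0.06,  2.79]), 'wz': -0.01}
scene px [286. 163.] 46 mid [ 0.773 -0.314] len 0.059 axis 1.603
scene px [296. 228.] 68 mid [ 0.56  -0.067] len 0.062 axis 1.629
scene px [260. 300.] 138 mid [0.48  0.196] len 0.084 axis 2.431
```

Request:
drive_tool --rows '[{"dx": 0.02,"dy": -0.08,"dz": 0.8,"wx": 0,"wy": 0,"wz": 0,"hand": 45},{"dx": 0.02,"dy": -0.08,"dz": 1.6,"wx": 0,"wy": 0,"wz": 0,"hand": 45},{"dx": 0.02,"dy": -0.08,"dz": 2.2,"wx": 0,"wy": 0,"wz": 0,"hand": 45},{"dx": 0.02,"dy": -0.08,"dz": 2.6,"wx": 0,"wy": 0,"wz": 0,"hand": 45},{"dx": 0.02,"dy": -0.08,"dz": 2.6,"wx": 0,"wy": 0,"wz": 0,"hand": 45},{"dx": 0.02,"dy": -0.08,"dz": 2.6,"wx": 0,"wy": 0,"wz": 0,"hand": 45}]'

```text
clock: 27.55
eef_pos: [0.4801, 0.2005, 0.0263]
tool_rot: [0.933, -0.359, -0.0, 0.0]
ft_force: [0.6, 0.2, 0.5]
grip_width: 0.0447
grasp_force: 0.0
```

Request:
drive_tool --rows '[{"dx": 0,"dy": 0.03,"dz": 0.24,"wx": 0,"wy": 0,"wz": 0,"hand": 45},{"dx": 0,"dy": 0.03,"dz": 0.24,"wx": 0,"wy": 0,"wz": 0,"hand": 5},{"dx": 0,"dy": 0.03,"dz": 0.24,"wx": 0,"wy": 0,"wz": 0,"hand": 5},{"dx": 0,"dy": 0.03,"dz": 0.24,"wx": 0,"wy": 0,"wz": 0,"hand": 5},{"dx": 0,"dy": 0.03,"dz": 0.24,"wx": 0,"wy": 0,"wz": 0,"hand": 5},{"dx": 0,"dy": 0.03,"dz": 0.24,"wx": 0,"wy": 0,"wz": 0,"hand": 5},{"dx": 0,"dy": 0.03,"dz": 0.24,"wx": 0,"wy": 0,"wz": 0,"hand": 5},{"dx": 0,"dy": 0.03,"dz": 0.24,"wx": 0,"wy": 0,"wz": 0,"hand": 5}]'

```text
clock: 28.35
eef_pos: [0.4792, 0.2007, 0.0149]
tool_rot: [0.934, -0.358, 0.0, -0.0]
ft_force: [-0.2, 0.1, 4.9]
grip_width: 0.0174
grasp_force: 60.8
```

Request:
drive_tool --rows '[{"dx": 0,"dy": 0,"dz": -0.6,"wx": 0,"wy": 0,"wz": 0,"hand": 5},{"dx": 0,"dy": 0,"dz": -1.4,"wx": 0,"wy": 0,"wz": 0,"hand": 5},{"dx": 0,"dy": 0,"dz": -2.3,"wx": 0,"wy": 0,"wz": 0,"hand": 5},{"dx": 0,"dy": 0,"dz": -3.2,"wx": 0,"wy": 0,"wz": 0,"hand": 5},{"dx": 0,"dy": 0,"dz": -3.7,"wx": 0,"wy": 0,"wz": 0,"hand": 5},{"dx": 0,"dy": 0,"dz": -3.7,"wx": 0,"wy": 0,"wz": 0,"hand": 5}]'

```text
clock: 28.95
eef_pos: [0.4812, 0.2015, 0.2036]
tool_rot: [0.934, -0.358, 0.003, -0.003]
ft_force: [0.7, 0.2, -0.7]
grip_width: 0.0173
grasp_force: 60.1
```

```bash
python3 - <<'E'
from h import *
o=bot.get_obs(); print(o['eef_pos'],o['grip_width'],go(.553,-.122,.19,np.pi-.03))
E
```

```text
[0.48124277 0.20154139 0.20356944] 0.01725363191651781 {'d': array([5.39, 3.86, 0.26]), 'wz': 9.96}
```

Request:
drive_tool --rows '[{"dx": 0.6,"dy": 0.43,"dz": 0,"wx": 0,"wy": 0,"wz": 1.2,"hand": 5},{"dx": 1.2,"dy": 0.86,"dz": 0,"wx": 0,"wy": 0,"wz": 2.4,"hand": 5},{"dx": 1.8,"dy": 1.3,"dz": 0,"wx": 0,"wy": 0,"wz": 3.6,"hand": 5},{"dx": 2.4,"dy": 1.7,"dz": 0,"wx": 0,"wy": 0,"wz": 4.8,"hand": 5},{"dx": 3,"dy": 2.15,"dz": 0.1,"wx": 0,"wy": 0,"wz": 6,"hand": 5},{"dx": 3.6,"dy": 2.6,"dz": 0.1,"wx": 0,"wy": 0,"wz": 7.2,"hand": 5},{"dx": 4.2,"dy": 3,"dz": 0.2,"wx": 0,"wy": 0,"wz": 8.4,"hand": 5},{"dx": 4.8,"dy": 3.4,"dz": 0.26,"wx": 0,"wy": 0,"wz": 9.6,"hand": 5},{"dx": 5.39,"dy": 3.86,"dz": 0.26,"wx": 0,"wy": 0,"wz": 9.96,"hand": 5},{"dx": 5.39,"dy": 3.86,"dz": 0.26,"wx": 0,"wy": 0,"wz": 9.96,"hand": 5},{"dx": 5.39,"dy": 3.86,"dz": 0.26,"wx": 0,"wy": 0,"wz": 9.96,"hand": 5}]'

```text
clock: 30.05
eef_pos: [0.5492, -0.1238, 0.1842]
tool_rot: [-0.696, 0.718, 0.002, -0.001]
ft_force: [0.1, 0.9, -1.9]
grip_width: 0.0173
grasp_force: 60.0
```

```bash
python3 - <<'E'
from h import *
o=bot.get_obs(); print(o['eef_pos'],o['grip_width'],go(.553,-.122,.036,np.pi-.03))
snap('scene','s14.png'); brass('s14.png','scene',(110,150,350,350),.0245)
E
```

```text
[ 0.54922003 -0.12377033  0.18415615] 0.017253523616593186 {'d': array([-0.03, -0.09,  2.96]), 'wz': -0.02}
scene px [287. 163.] 54 mid [ 0.756 -0.298] len 0.058 axis 1.749
scene px [346. 171.] 25 mid [ 0.579 -0.375] len 0.031 axis 0.919
scene px [308. 175.] 45 mid [ 0.664 -0.287] len 0.059 axis 1.643
scene px [152. 231.] 276 mid [0.865 0.186] len 0.11 axis 1.528
scene px [293. 231.] 106 mid [ 0.551 -0.04 ] len 0.085 axis 1.559
```

Request:
drive_tool --rows '[{"dx": 0.04,"dy": -0.07,"dz": 0.8,"wx": 0,"wy": 0,"wz": 0,"hand": 5},{"dx": 0.04,"dy": -0.07,"dz": 1.6,"wx": 0,"wy": 0,"wz": 0,"hand": 5},{"dx": 0.04,"dy": -0.07,"dz": 2.3,"wx": 0,"wy": 0,"wz": 0,"hand": 5},{"dx": 0.04,"dy": -0.07,"dz": 2.8,"wx": 0,"wy": 0,"wz": 0,"hand": 5},{"dx": 0.04,"dy": -0.07,"dz": 3.08,"wx": 0,"wy": 0,"wz": 0,"hand": 5},{"dx": 0.04,"dy": -0.07,"dz": 3.08,"wx": 0,"wy": 0,"wz": 0,"hand": 5},{"dx": 0.04,"dy": -0.07,"dz": 3.08,"wx": 0,"wy": 0,"wz": 0,"hand": 5}]'

```text
clock: 30.8
eef_pos: [0.5533, -0.1239, 0.0319]
tool_rot: [-0.697, 0.717, 0.001, -0.0]
ft_force: [0.1, 0.8, -0.4]
grip_width: 0.0179
grasp_force: 61.2
```

Request:
drive_tool --rows '[{"dx": 0,"dy": 0,"dz": 0,"wx": 0,"wy": 0,"wz": 0,"hand": 22},{"dx": 0,"dy": 0,"dz": 0,"wx": 0,"wy": 0,"wz": 0,"hand": 32},{"dx": 0,"dy": 0,"dz": 0,"wx": 0,"wy": 0,"wz": 0,"hand": 32},{"dx": 0,"dy": 0,"dz": 0,"wx": 0,"wy": 0,"wz": 0,"hand": 32},{"dx": 0,"dy": 0,"dz": -0.5,"wx": 0,"wy": 0,"wz": 0,"hand": 32},{"dx": 0,"dy": 0,"dz": -1.3,"wx": 0,"wy": 0,"wz": 0,"hand": 32},{"dx": 0,"dy": 0,"dz": -2.2,"wx": 0,"wy": 0,"wz": 0,"hand": 28},{"dx": 0,"dy": 0,"dz": -3,"wx": 0,"wy": 0,"wz": 0,"hand": 28},{"dx": 0,"dy": 0,"dz": -3,"wx": 0,"wy": 0,"wz": 0,"hand": 28}]'

```text
clock: 31.7
eef_pos: [0.5577, -0.1263, 0.1896]
tool_rot: [-0.696, 0.718, -0.006, 0.004]
ft_force: [1.1, 0.8, 0.2]
grip_width: 0.0281
grasp_force: 0.0
```

```bash
python3 - <<'E'
from h import *
o=bot.get_obs(); print(o['eef_pos'],o['joint_pos'],go(.4455,-.075,.18,np.pi-.03))
snap('scene','s15.png'); brass('s15.png','scene',(110,150,350,350),.0245)
snap('top','t15.png'); brass('t15.png','top',(150,180,400,380),.0245)
for n in('scene','top'):
    for t in ['nozzle_a_mid','drawer_bar']: print(n,t,[(np.round(x['extent'],1).tolist(),round(x['score'],2)) for x in bot.look_for(n,t)])
c=cv2.imread('pics/s15.png');d=cv2.imread('pics/t15.png')
cv2.imwrite('pics/c15.png',np.hstack([cv2.resize(c[100:400,130:400],(400,444)),cv2.resize(d[130:380,130:355],(400,444))]))
E
```

```text
[ 0.55768498 -0.12631451  0.18955059] [-2.22747339e-01  3.98467595e-01  8.80501542e-02  1.24700196e+00
  1.48214491e-05 -1.76299423e+00] {'d': array([-0.96,  2.28,  0.16]), 'wz': -0.01}
scene px [287. 162.] 50 mid [ 0.76 -0.3 ] len 0.055 axis 1.536
scene px [346. 171.] 25 mid [ 0.579 -0.375] len 0.031 axis 0.919
scene px [301. 222.] 202 mid [ 0.552 -0.085] len 0.175 axis 1.586
scene px [152. 232.] 268 mid [0.863 0.186] len 0.112 axis 1.491
top px [387. 241.] 136 mid [ 0.553 -0.415] len 0.113 axis 0.798
top px [190. 343.] 130 mid [0.193 0.218] len 0.066 axis 0.471
top px [260. 340.] 122 mid [0.206 0.004] len 0.062 axis 1.645
top px [163. 366.] 498 mid [0.125 0.293] len 0.116 axis 0.956
top px [369. 369.] 1038 mid [ 0.124 -0.285] len 0.247 axis 1.573
top px [265. 355.] 160 mid [ 0.161 -0.006] len 0.069 axis 1.474
scene nozzle_a_mid []
scene drawer_bar [([299.4, 225.3, 92.5, 79.6], 0.65)]
top nozzle_a_mid []
top drawer_bar [([317.8, 238.5, 15.5, 47.0], 0.65), ([392.8, 253.1, 39.7, 31.6], 0.21)]
```

View pics/c15.png

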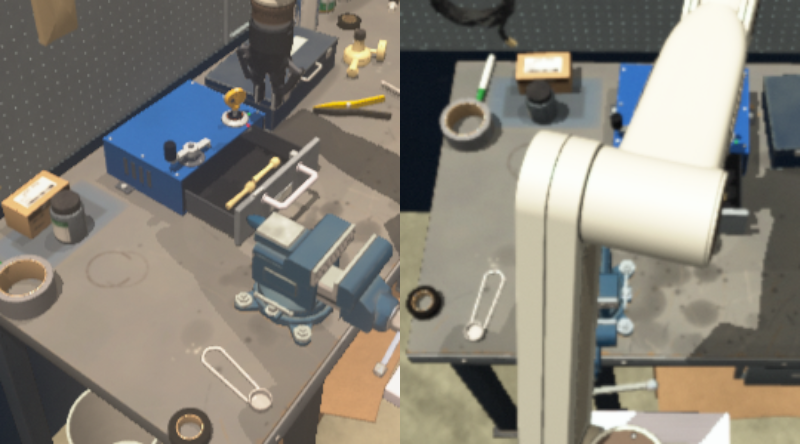

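Both nozzles lie in a line in the drawer (scene crop 253,182). The rest of the bench holds none. I close the drawer by its bar.

Request:
drive_tool --rows '[{"dx": -0.4,"dy": 0.9,"dz": 0,"wx": 0,"wy": 0,"wz": 0,"hand": 28},{"dx": -0.96,"dy": 1.8,"dz": 0,"wx": 0,"wy": 0,"wz": 0,"hand": 28},{"dx": -0.96,"dy": 2.28,"dz": 0.2,"wx": 0,"wy": 0,"wz": 0,"hand": 28},{"dx": -0.96,"dy": 2.28,"dz": 0.2,"wx": 0,"wy": 0,"wz": 0,"hand": 28},{"dx": -0.96,"dy": 2.28,"dz": 0.2,"wx": 0,"wy": 0,"wz": 0,"hand": 28},{"dx": -0.96,"dy": 2.28,"dz": 0.2,"wx": 0,"wy": 0,"wz": 0,"hand": 28}]'

```text
clock: 32.6
eef_pos: [0.4424, -0.0742, 0.1723]
tool_rot: [-0.696, 0.718, -0.0, 0.0]
ft_force: [1.2, -0.0, 0.3]
grip_width: 0.0281
grasp_force: 0.0
```

```bash
python3 - <<'E'
from h import *
o=bot.get_obs(); print(o['eef_pos'],o['joint_pos'],go(.445,-.0745,.064,np.pi-.03))
E
```

```text
[ 0.4423597  -0.07415699  0.17228986] [-1.66085260e-01  1.84810846e-01 -2.55007879e-01  1.13014733e+00
 -1.51552812e-05 -1.70634313e+00] {'d': array([ 0.  , -0.05,  2.17]), 'wz': -0.01}
```

Request:
drive_tool --rows '[{"dx": 0,"dy": -0.04,"dz": 0.7,"wx": 0,"wy": 0,"wz": 0,"hand": 28},{"dx": 0,"dy": -0.04,"dz": 1.3,"wx": 0,"wy": 0,"wz": 0,"hand": 28},{"dx": 0,"dy": -0.04,"dz": 1.8,"wx": 0,"wy": 0,"wz": 0,"hand": 28},{"dx": 0,"dy": -0.04,"dz": 2.15,"wx": 0,"wy": 0,"wz": 0,"hand": 28},{"dx": 0,"dy": -0.04,"dz": 2.15,"wx": 0,"wy": 0,"wz": 0,"hand": 28},{"dx": 0,"dy": -0.04,"dz": 2.15,"wx": 0,"wy": 0,"wz": 0,"hand": 8},{"dx": 0,"dy": -0.04,"dz": 2.15,"wx": 0,"wy": 0,"wz": 0,"hand": 8},{"dx": 0,"dy": -0.04,"dz": 2.15,"wx": 0,"wy": 0,"wz": 0,"hand": 8},{"dx": 0,"dy": -0.04,"dz": 2.15,"wx": 0,"wy": 0,"wz": 0,"hand": 8}]'

```text
clock: 33.5
eef_pos: [0.444, -0.0742, 0.0653]
tool_rot: [-0.696, 0.718, -0.001, 0.0]
ft_force: [1.1, -1.4, -6.2]
grip_width: 0.0096
grasp_force: 58.4
```

```bash
python3 - <<'E'
from h import *
o=bot.get_obs(); print(o['eef_pos'],o['ft_force'],o['grip_width'],go(.5605,-.0783,.065))
E
```

```text
[ 0.44401204 -0.07421543  0.06533706] [ 1.07599652 -1.42179991 -6.2372775 ] 0.009609071427421952 {'d': array([ 0.01, -2.33,  0.01])}
```

Pushing gently so that the nozzles do not roll.

Request:
drive_tool --rows '[{"dx": 0,"dy": -0.1,"dz": 0,"wx": 0,"wy": 0,"wz": 0,"hand": 8},{"dx": 0,"dy": -0.25,"dz": 0,"wx": 0,"wy": 0,"wz": 0,"hand": 8},{"dx": 0,"dy": -0.4,"dz": 0,"wx": 0,"wy": 0,"wz": 0,"hand": 8},{"dx": 0,"dy": -0.55,"dz": 0,"wx": 0,"wy": 0,"wz": 0,"hand": 8},{"dx": 0,"dy": -0.7,"dz": 0,"wx": 0,"wy": 0,"wz": 0,"hand": 8},{"dx": 0,"dy": -0.85,"dz": 0,"wx": 0,"wy": 0,"wz": 0,"hand": 8},{"dx": 0,"dy": -1,"dz": 0,"wx": 0,"wy": 0,"wz": 0,"hand": 8},{"dx": 0,"dy": -1.15,"dz": 0,"wx": 0,"wy": 0,"wz": 0,"hand": 8},{"dx": 0,"dy": -1.3,"dz": 0,"wx": 0,"wy": 0,"wz": 0,"hand": 8},{"dx": 0,"dy": -1.45,"dz": 0,"wx": 0,"wy": 0,"wz": 0,"hand": 8},{"dx": 0,"dy": -1.6,"dz": 0,"wx": 0,"wy": 0,"wz": 0,"hand": 8},{"dx": 0,"dy": -1.75,"dz": 0,"wx": 0,"wy": 0,"wz": 0,"hand": 8},{"dx": 0,"dy": -1.9,"dz": 0,"wx": 0,"wy": 0,"wz": 0,"hand": 8},{"dx": 0,"dy": -2.05,"dz": 0,"wx": 0,"wy": 0,"wz": 0,"hand": 8},{"dx": 0,"dy": -2.15,"dz": 0,"wx": 0,"wy": 0,"wz": 0,"hand": 8},{"dx": 0,"dy": -2.25,"dz": 0,"wx": 0,"wy": 0,"wz": 0,"hand": 8},{"dx": 0,"dy": -2.31,"dz": 0,"wx": 0,"wy": 0,"wz": 0,"hand": 8},{"dx": 0,"dy": -2.36,"dz": 0,"wx": 0,"wy": 0,"wz": 0,"hand": 8},{"dx": 0,"dy": -2.36,"dz": 0,"wx": 0,"wy": 0,"wz": 0,"hand": 8}]'

```text
clock: 35.4
eef_pos: [0.5629, -0.0783, 0.0653]
tool_rot: [-0.696, 0.718, -0.001, 0.0]
ft_force: [-0.9, -5.0, 3.3]
grip_width: 0.0096
grasp_force: 59.5
```

Request:
drive_tool --rows '[{"dx": 0,"dy": -0.04,"dz": 0,"wx": 0,"wy": 0,"wz": 0,"hand": 8},{"dx": 0,"dy": -0.08,"dz": 0,"wx": 0,"wy": 0,"wz": 0,"hand": 8},{"dx": 0,"dy": -0.08,"dz": 0,"wx": 0,"wy": 0,"wz": 0,"hand": 8},{"dx": 0,"dy": -0.08,"dz": 0,"wx": 0,"wy": 0,"wz": 0,"hand": 8}]'

```text
clock: 35.8
eef_pos: [0.5638, -0.0784, 0.0652]
tool_rot: [-0.696, 0.718, 0.001, -0.002]
ft_force: [-6.7, -4.3, 9.6]
grip_width: 0.0097
grasp_force: 60.1
```

Request:
drive_tool --rows '[{"dx": 0,"dy": -0.05,"dz": 0,"wx": 0,"wy": 0,"wz": 0,"hand": 8},{"dx": 0,"dy": -0.05,"dz": 0,"wx": 0,"wy": 0,"wz": 0,"hand": 8},{"dx": 0,"dy": -0.05,"dz": 0,"wx": 0,"wy": 0,"wz": 0,"hand": 8}]'

```text
clock: 36.1
eef_pos: [0.5638, -0.0783, 0.0651]
tool_rot: [-0.696, 0.718, 0.002, -0.003]
ft_force: [-12.6, -5.4, 14.8]
grip_width: 0.0096
grasp_force: 60.7
```

Request:
drive_tool --rows '[{"dx": 0,"dy": 0.09,"dz": 0,"wx": 0,"wy": 0,"wz": 0,"hand": 8},{"dx": 0,"dy": 0.09,"dz": 0,"wx": 0,"wy": 0,"wz": 0,"hand": 28},{"dx": 0,"dy": 0.09,"dz": 0,"wx": 0,"wy": 0,"wz": 0,"hand": 28},{"dx": 0,"dy": 0.09,"dz": -0.5,"wx": 0,"wy": 0,"wz": 0,"hand": 28},{"dx": 0,"dy": 0.09,"dz": -1.3,"wx": 0,"wy": 0,"wz": 0,"hand": 28},{"dx": 0,"dy": 0.09,"dz": -2.2,"wx": 0,"wy": 0,"wz": 0,"hand": 36},{"dx": 0,"dy": 0.09,"dz": -3,"wx": 0,"wy": 0,"wz": 0,"hand": 36},{"dx": 0,"dy": 0.09,"dz": -3,"wx": 0,"wy": 0,"wz": 0,"hand": 36}]'

```text
clock: 36.9
eef_pos: [0.5674, -0.0771, 0.2215]
tool_rot: [-0.697, 0.717, -0.005, 0.005]
ft_force: [0.3, 0.1, 1.4]
grip_width: 0.0362
grasp_force: 0.0
```

```bash
python3 - <<'E'
from h import *
o=bot.get_obs(); print(o['eef_pos'],o['joint_pos'],go(.650,.044,.215,np.pi/2+1.37))
snap('scene','s16.png')
for t in ['drawer_bar','latch_knob']: print(t,[(np.round(x['extent'],1).tolist(),round(x['score'],2)) for x in bot.look_for('scene',t)])
im=cv2.imread('pics/s16.png'); g=im[190:225,225:260].max(2); v,u=np.nonzero(g<45); print('dark knob px',u.mean()+225,v.min()+190,v.max()+190,u.min()+225,u.max()+225)
for z in (.124,.141,.158): print(proj('scene',(.650,.044,z)))
E
```

```text
[ 0.56743446 -0.07713343  0.22152989] [-1.35903022e-01  3.84220453e-01  1.51095572e-01  1.32476385e+00
  1.56128635e-03 -1.67735042e+00] {'d': array([-2.47, -1.58,  0.15]), 'wz': 1.96}
drawer_bar [([282.5, 211.1, 57.6, 66.9], 0.76)]
latch_knob [([257.4, 200.1, 29.7, 18.7], 0.59)]<stdin>:5: RuntimeWarning: Mean of empty slice.
  ret = ret.dtype.type(ret / rcount)
Traceback (most recent call last):
ValueError: zero-size array to reduction operation minimum which has no identity
```

Request:
drive_tool --rows '[{"dx": -0.8,"dy": -0.5,"dz": 0,"wx": 0,"wy": 0,"wz": 0.8,"hand": 38},{"dx": -1.6,"dy": -1,"dz": 0,"wx": 0,"wy": 0,"wz": 1.6,"hand": 38},{"dx": -2.47,"dy": -1.58,"dz": 0.1,"wx": 0,"wy": 0,"wz": 1.96,"hand": 38},{"dx": -2.47,"dy": -1.58,"dz": 0.1,"wx": 0,"wy": 0,"wz": 1.96,"hand": 38},{"dx": -2.47,"dy": -1.58,"dz": 0.1,"wx": 0,"wy": 0,"wz": 1.96,"hand": 38},{"dx": -2.47,"dy": -1.58,"dz": 0.1,"wx": 0,"wy": 0,"wz": 1.96,"hand": 38},{"dx": -2.47,"dy": -1.58,"dz": 0.1,"wx": 0,"wy": 0,"wz": 1.96,"hand": 38}]'

```text
clock: 37.75
eef_pos: [0.6451, 0.0423, 0.2095]
tool_rot: [-0.632, 0.775, 0.0, -0.001]
ft_force: [0.7, -0.5, 0.3]
grip_width: 0.0379
grasp_force: 0.0
```

```bash
python3 - <<'E'
from h import *
o=bot.get_obs(); print(o['eef_pos'],o['joint_pos'],go(.650,.044,.143,np.pi/2+1.37))
im=cv2.imread('pics/s16.png').max(2)
for v in range(188,214,2): print(v,im[v,236:256])
for z in (.124,.141,.158): print(np.round(proj('scene',(.650,.044,z)),1))
E
```

```text
[0.64511843 0.04226487 0.20948937] [ 6.54442420e-02  5.54281611e-01  3.88361492e-01  1.40610601e+00
 -5.04638224e-05 -1.30250466e+00] {'d': array([-0.05, -0.09,  1.33]), 'wz': -0.02}
188 [183 184 186 185 184 185 186 186 185 186 187 187 187 186 186 188 188 188
 187 188]
190 [184 184 184 185 185 184 184 185 185 187 188 187 186 186 188 188 187 186
 187 186]
192 [184 185 185 185 184 184 184 185 185 186 187 188 186 187 188 187 186 187
 187 187]
194 [184 184 183 184 185 185 185 159 156 157 169 184 186 186 187 187 185 187
 187 187]
196 [185 186 184 184 171 110  71  66  67  66  65  95 148 182 185 184 183 184
 186 195]
198 [185 184 185 185 126  73  65  66  65  66  67  64  95 178 186 185 184 179
 212 235]
200 [184 184 184 184 125  69  58  60  59  59  57  57  77 176 185 184 184 163
 224 234]
202 [183 186 184 183 152  78  58  59  57  58  57  57  67 166 195 204 234 235
 236 235]
204 [184 184 184 183 151  78  58  58  58  58  58  57  57 144 201 235 235 215
 176 121]
206 [182 184 184 183 183  90  58  56  58  58  58  58  56 143 136 162 118 105
  80  75]
208 [180 182 181 183 183 159 112  67  61  60  65  70  90 104  94  97  92  77
  73  70]
210 [184 185 184 182 182 184 182 173 164 124 106 101 109 114  98  80  76  73
  91 123]
212 [184 184 184 183 183 183 182 182 158 122 116 115 107  96  95  95  95 129
 147 151]
[243.9 205.7]
[243.6 200.7]
[243.3 195.6]
```

Request:
drive_tool --rows '[{"dx": -0.03,"dy": -0.06,"dz": 0.6,"wx": 0,"wy": 0,"wz": 0,"hand": 38},{"dx": -0.03,"dy": -0.06,"dz": 1.1,"wx": 0,"wy": 0,"wz": 0,"hand": 38},{"dx": -0.03,"dy": -0.06,"dz": 1.4,"wx": 0,"wy": 0,"wz": 0,"hand": 38},{"dx": -0.03,"dy": -0.06,"dz": 1.4,"wx": 0,"wy": 0,"wz": 0,"hand": 34},{"dx": -0.03,"dy": -0.06,"dz": 1.4,"wx": 0,"wy": 0,"wz": 0,"hand": 28},{"dx": -0.03,"dy": -0.06,"dz": 1.4,"wx": 0,"wy": 0,"wz": 0,"hand": 28}]'

```text
clock: 38.35
eef_pos: [0.65, 0.0438, 0.1417]
tool_rot: [-0.632, 0.775, -0.001, 0.001]
ft_force: [-1.1, -0.4, 0.3]
grip_width: 0.0279
grasp_force: 0.0
```

```bash
python3 - <<'E'
from h import *
o=bot.get_obs(); p=o['eef_pos']; r=R.from_quat(o['tool_rot']); print(p,o['ft_force'],o['grip_width'])
y=r.apply([0,1,0]); cur=np.arctan2(y[1],y[0])%np.pi; print(cur)
ax=np.array([.641,-.008])
for a in np.arange(1.3,-.16,-.1):
    t=np.array([*(ax+.052*np.array([np.cos(a),np.sin(a)])),p[2]]); print(round(a,2),np.round(r.inv().apply(t-p)/.05,2),round(-np.degrees(a+np.pi/2-cur)/5,1))
E
```

```text
[0.64998465 0.04378278 0.14171094] [-1.08964703 -0.35544763  0.28137787] 0.02788977183619685
2.9393525341868774
1.3 [ 0.01 -0.1   0.  ] 0.8
1.2 [ 0.03 -0.21  0.  ] 1.9
1.1 [ 0.05 -0.31  0.  ] 3.1
1.0 [ 0.08 -0.41  0.  ] 4.2
0.9 [ 0.12 -0.5   0.  ] 5.4
0.8 [ 0.17 -0.59  0.  ] 6.5
0.7 [ 0.23 -0.68  0.  ] 7.7
0.6 [ 0.3  -0.75  0.  ] 8.8
0.5 [ 0.38 -0.83  0.  ] 10.0
0.4 [ 0.46 -0.89  0.  ] 11.1
0.3 [ 0.55 -0.94  0.  ] 12.2
0.2 [ 0.64 -0.99  0.  ] 13.4
0.1 [ 0.74 -1.02  0.  ] 14.5
-0.0 [ 0.84 -1.05  0.  ] 15.7
-0.1 [ 0.94 -1.07  0.  ] 16.8
```

Request:
drive_tool --rows '[{"dx": 0.01,"dy": -0.1,"dz": 0,"wx": 0,"wy": 0,"wz": 0.8,"hand": 28},{"dx": 0.03,"dy": -0.21,"dz": 0,"wx": 0,"wy": 0,"wz": 1.9,"hand": 28},{"dx": 0.05,"dy": -0.31,"dz": 0,"wx": 0,"wy": 0,"wz": 3.1,"hand": 28},{"dx": 0.08,"dy": -0.41,"dz": 0,"wx": 0,"wy": 0,"wz": 4.2,"hand": 28},{"dx": 0.12,"dy": -0.5,"dz": 0,"wx": 0,"wy": 0,"wz": 5.4,"hand": 28},{"dx": 0.17,"dy": -0.59,"dz": 0,"wx": 0,"wy": 0,"wz": 6.5,"hand": 28},{"dx": 0.23,"dy": -0.68,"dz": 0,"wx": 0,"wy": 0,"wz": 7.7,"hand": 28},{"dx": 0.3,"dy": -0.75,"dz": 0,"wx": 0,"wy": 0,"wz": 8.8,"hand": 28},{"dx": 0.38,"dy": -0.83,"dz": 0,"wx": 0,"wy": 0,"wz": 10,"hand": 28},{"dx": 0.46,"dy": -0.89,"dz": 0,"wx": 0,"wy": 0,"wz": 11.1,"hand": 28},{"dx": 0.55,"dy": -0.94,"dz": 0,"wx": 0,"wy": 0,"wz": 12.2,"hand": 28},{"dx": 0.64,"dy": -0.99,"dz": 0,"wx": 0,"wy": 0,"wz": 13.4,"hand": 28},{"dx": 0.74,"dy": -1.02,"dz": 0,"wx": 0,"wy": 0,"wz": 14.5,"hand": 28},{"dx": 0.84,"dy": -1.05,"dz": 0,"wx": 0,"wy": 0,"wz": 15.7,"hand": 28},{"dx": 0.94,"dy": -1.07,"dz": 0,"wx": 0,"wy": 0,"wz": 16.8,"hand": 28},{"dx": 0.94,"dy": -1.07,"dz": 0,"wx": 0,"wy": 0,"wz": 16.8,"hand": 28},{"dx": 0.94,"dy": -1.07,"dz": 0,"wx": 0,"wy": 0,"wz": 16.8,"hand": 28}]'

```text
clock: 40.05
eef_pos: [0.6935, -0.0116, 0.1417]
tool_rot: [0.047, 0.999, 0.001, 0.002]
ft_force: [2.1, 3.0, 2.6]
grip_width: 0.0281
grasp_force: 1.6
```

A 3 N reaction shows the lever is against its stop. I back off, open and rise.

Request:
drive_tool --rows '[{"dx": 0,"dy": 0.05,"dz": 0,"wx": 0,"wy": 0,"wz": 0,"hand": 36},{"dx": 0,"dy": 0.05,"dz": 0,"wx": 0,"wy": 0,"wz": 0,"hand": 38},{"dx": 0,"dy": 0.05,"dz": 0,"wx": 0,"wy": 0,"wz": 0,"hand": 38},{"dx": 0,"dy": 0.05,"dz": -0.6,"wx": 0,"wy": 0,"wz": 0,"hand": 38},{"dx": 0,"dy": 0.05,"dz": -1.2,"wx": 0,"wy": 0,"wz": 0,"hand": 38},{"dx": 0,"dy": 0.05,"dz": -1.5,"wx": 0,"wy": 0,"wz": 0,"hand": 40},{"dx": 0,"dy": 0.05,"dz": -1.5,"wx": 0,"wy": 0,"wz": 0,"hand": 40}]'

```text
clock: 40.75
eef_pos: [0.6938, -0.0102, 0.2181]
tool_rot: [0.048, 0.999, -0.0, 0.003]
ft_force: [-0.0, -0.7, -0.8]
grip_width: 0.0401
grasp_force: 0.0
```

```bash
python3 - <<'E'
from h import *
o=bot.get_obs(); print(o['eef_pos'],o['joint_pos'],go(.6475,-.152,.215,1.23+np.pi/2))
snap('scene','s17.png'); a=cv2.imread('pics/s17.png').max(2); b=cv2.imread('pics/s7.png').max(2)
for im in(b,a): v,u=np.nonzero(im[180:206,236:256]<80); print(len(u),u.mean()+236,v.mean()+180,v.min()+180)
print(np.abs(a[170:240,230:330].astype(int)-b[170:240,230:330]).mean())
E
```

```text
[ 0.69383535 -0.01023704  0.21810398] [-1.45784542e-02  6.55388268e-01  5.84362010e-01  1.49398364e+00
 -4.14587887e-04  8.20900914e-02] {'d': array([ 0.65, -2.91,  0.06]), 'wz': -15.2}
88 244.0 186.5 180
87 243.98850574712642 186.42528735632183 180
3.5345714285714287
```

The knob's pixels match the original shut view (244.0,186.5 against 244.0,186.4). Next I go to the key.

Request:
drive_tool --rows '[{"dx": 0.1,"dy": -0.5,"dz": 0,"wx": 0,"wy": 0,"wz": -1.6,"hand": 40},{"dx": 0.25,"dy": -1.1,"dz": 0,"wx": 0,"wy": 0,"wz": -3.2,"hand": 40},{"dx": 0.4,"dy": -1.8,"dz": 0,"wx": 0,"wy": 0,"wz": -4.8,"hand": 40},{"dx": 0.55,"dy": -2.4,"dz": 0,"wx": 0,"wy": 0,"wz": -6.4,"hand": 40},{"dx": 0.65,"dy": -2.91,"dz": 0,"wx": 0,"wy": 0,"wz": -8,"hand": 40},{"dx": 0.65,"dy": -2.91,"dz": 0,"wx": 0,"wy": 0,"wz": -9.6,"hand": 40},{"dx": 0.65,"dy": -2.91,"dz": 0,"wx": 0,"wy": 0,"wz": -11.2,"hand": 40},{"dx": 0.65,"dy": -2.91,"dz": 0,"wx": 0,"wy": 0,"wz": -12.8,"hand": 40},{"dx": 0.65,"dy": -2.91,"dz": 0,"wx": 0,"wy": 0,"wz": -14.4,"hand": 40},{"dx": 0.65,"dy": -2.91,"dz": 0,"wx": 0,"wy": 0,"wz": -15.2,"hand": 40},{"dx": 0.65,"dy": -2.91,"dz": 0,"wx": 0,"wy": 0,"wz": -15.2,"hand": 40},{"dx": 0.65,"dy": -2.91,"dz": 0,"wx": 0,"wy": 0,"wz": -15.2,"hand": 40}]'

```text
clock: 42.0
eef_pos: [0.6453, -0.1516, 0.2132]
tool_rot: [-0.576, 0.817, 0.001, -0.001]
ft_force: [-0.7, 0.4, 0.1]
grip_width: 0.0401
grasp_force: 0.0
```

```bash
python3 - <<'E'
from h import *
o=bot.get_obs(); print(o['eef_pos'],o['joint_pos'],go(.6475,-.152,.1405,1.23+np.pi/2))
E
```

```text
[ 0.6452958  -0.15155148  0.21316277] [-2.30628218e-01  5.90980500e-01  4.59782494e-01  1.44235009e+00
 -1.06751958e-04 -1.45882793e+00] {'d': array([-0.01, -0.05,  1.45]), 'wz': -0.02}
```

Request:
drive_tool --rows '[{"dx": 0,"dy": -0.03,"dz": 0.6,"wx": 0,"wy": 0,"wz": 0,"hand": 40},{"dx": 0,"dy": -0.03,"dz": 1.1,"wx": 0,"wy": 0,"wz": 0,"hand": 40},{"dx": 0,"dy": -0.03,"dz": 1.5,"wx": 0,"wy": 0,"wz": 0,"hand": 40},{"dx": 0,"dy": -0.03,"dz": 1.5,"wx": 0,"wy": 0,"wz": 0,"hand": 40},{"dx": 0,"dy": -0.03,"dz": 1.5,"wx": 0,"wy": 0,"wz": 0,"hand": 8},{"dx": 0,"dy": -0.03,"dz": 1.5,"wx": 0,"wy": 0,"wz": 0,"hand": 8},{"dx": 0,"dy": -0.03,"dz": 1.5,"wx": 0,"wy": 0,"wz": 0,"hand": 8},{"dx": 0,"dy": -0.03,"dz": 1.5,"wx": 0,"wy": 0,"wz": 0,"hand": 8},{"dx": 0,"dy": -0.03,"dz": 1.5,"wx": 0,"wy": 0,"wz": 0,"hand": 8}]'

```text
clock: 42.9
eef_pos: [0.648, -0.1522, 0.1414]
tool_rot: [-0.577, 0.817, -0.001, 0.001]
ft_force: [-1.7, 0.3, 4.2]
grip_width: 0.0102
grasp_force: 60.1
```

```bash
python3 - <<'E'
from h import *
o=bot.get_obs(); print(o['eef_pos'],o['ft_force'],o['ft_torque'],go(.6475,-.152,.1405,-.03+np.pi/2))
E
```

```text
[ 0.64798581 -0.15222788  0.1414463 ] [-1.68044193  0.32988012  4.20130197] [ 0.10746484  0.41942962 -0.0353696 ] {'d': array([-0.  ,  0.01,  0.02]), 'wz': 14.43}
```

Request:
drive_tool --rows '[{"dx": 0,"dy": 0,"dz": 0,"wx": 0,"wy": 0,"wz": 0.8,"hand": 8},{"dx": 0,"dy": 0,"dz": 0,"wx": 0,"wy": 0,"wz": 1.6,"hand": 8},{"dx": 0,"dy": 0,"dz": 0,"wx": 0,"wy": 0,"wz": 2.4,"hand": 8},{"dx": 0,"dy": 0,"dz": 0,"wx": 0,"wy": 0,"wz": 3.2,"hand": 8},{"dx": 0,"dy": 0,"dz": 0,"wx": 0,"wy": 0,"wz": 4,"hand": 8},{"dx": 0,"dy": 0,"dz": 0,"wx": 0,"wy": 0,"wz": 4.8,"hand": 8},{"dx": 0,"dy": 0,"dz": 0,"wx": 0,"wy": 0,"wz": 5.6,"hand": 8},{"dx": 0,"dy": 0,"dz": 0,"wx": 0,"wy": 0,"wz": 6.4,"hand": 8},{"dx": 0,"dy": 0,"dz": 0,"wx": 0,"wy": 0,"wz": 7.2,"hand": 8},{"dx": 0,"dy": 0,"dz": 0,"wx": 0,"wy": 0,"wz": 8,"hand": 8},{"dx": 0,"dy": 0,"dz": 0,"wx": 0,"wy": 0,"wz": 8.8,"hand": 8},{"dx": 0,"dy": 0,"dz": 0,"wx": 0,"wy": 0,"wz": 9.6,"hand": 8},{"dx": 0,"dy": 0,"dz": 0,"wx": 0,"wy": 0,"wz": 10.4,"hand": 8},{"dx": 0,"dy": 0,"dz": 0,"wx": 0,"wy": 0,"wz": 11.2,"hand": 8},{"dx": 0,"dy": 0,"dz": 0,"wx": 0,"wy": 0,"wz": 12,"hand": 8},{"dx": 0,"dy": 0,"dz": 0,"wx": 0,"wy": 0,"wz": 12.8,"hand": 8},{"dx": 0,"dy": 0,"dz": 0,"wx": 0,"wy": 0,"wz": 13.6,"hand": 8},{"dx": 0,"dy": 0,"dz": 0,"wx": 0,"wy": 0,"wz": 14.4,"hand": 8},{"dx": 0,"dy": 0,"dz": 0,"wx": 0,"wy": 0,"wz": 14.4,"hand": 8},{"dx": 0,"dy": 0,"dz": 0,"wx": 0,"wy": 0,"wz": 14.4,"hand": 8}]'

```text
clock: 44.9
eef_pos: [0.6475, -0.1516, 0.1414]
tool_rot: [0.013, 1.0, 0.0, 0.001]
ft_force: [-3.8, 1.7, 7.3]
grip_width: 0.0099
grasp_force: 60.3
```

Request:
drive_tool --rows '[{"dx": 0,"dy": 0,"dz": 0,"wx": 0,"wy": 0,"wz": 0,"hand": 40},{"dx": 0,"dy": 0,"dz": 0,"wx": 0,"wy": 0,"wz": 0,"hand": 40},{"dx": 0,"dy": 0,"dz": 0,"wx": 0,"wy": 0,"wz": 0,"hand": 40},{"dx": 0,"dy": 0,"dz": -0.5,"wx": 0,"wy": 0,"wz": 0,"hand": 40},{"dx": 0,"dy": 0,"dz": -1.2,"wx": 0,"wy": 0,"wz": 0,"hand": 40},{"dx": 0,"dy": 0,"dz": -2,"wx": 0,"wy": 0,"wz": 0,"hand": 40},{"dx": 0,"dy": 0,"dz": -2,"wx": 0,"wy": 0,"wz": 0,"hand": 40}]'

```text
clock: 45.6
eef_pos: [0.6505, -0.1529, 0.2469]
tool_rot: [0.013, 1.0, -0.001, 0.006]
ft_force: [1.3, -0.7, 0.4]
grip_width: 0.0399
grasp_force: 0.0
```

```bash
python3 - <<'E'
from h import *
o=bot.get_obs(); print(o['clock'],o['eef_pos'],o['tool_rot'])
snap('scene','s18.png')
c=cv2.imread('pics/s18.png')
cv2.imwrite('pics/c18.png',np.hstack([cv2.resize(c[150:230,220:310],(450,400),interpolation=cv2.INTER_CUBIC),cv2.resize(c[130:350,110:302],(349,400))]))
E
```

```text
45.6 [ 0.65045126 -0.15294316  0.24691081] [ 0.01347792  0.99988993 -0.0013737   0.00604821]
```

View pics/c18.png

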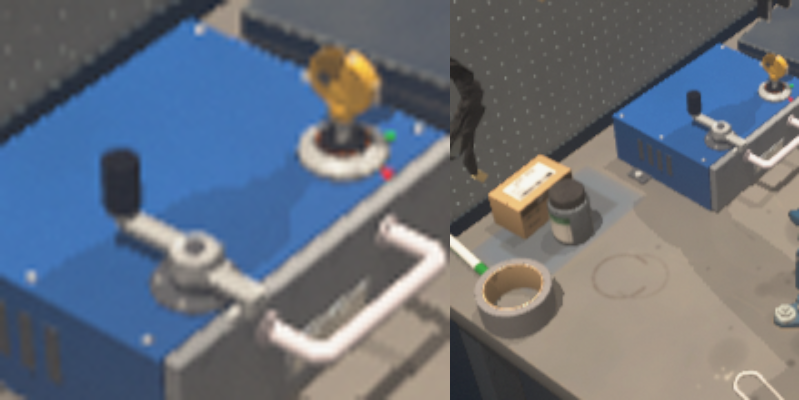

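The bow is in line with the front-back axis, with its pointer end to the red dot (crop 388,173). The collar is down, the lever is shut, the drawer is home and the bench is clear of nozzles.

```bash
python3 -c "
from workcell import bot
print(bot.job_done())"
```

```text
the job is handed in; nothing more can be done
None
```

I found two nozzles on the bench and put both in the store drawer, closed and latched it, turned the key back to the red dot, and handed the job in at about 46 s on the robot's clock; no verdict came back.

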